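# Load the heated sample turntable and set its heater dial

### The arm

A 6-joint arm with a two-finger parallel gripper is mounted at the origin on the work surface. World frame = base frame: x ahead of the robot, y to its left, z up, the work surface at z = 0. Lengths are in mm, angles in rad, forces in N, time in s.
With the tool pointing down it reaches from about 400 to 925 mm from the base axis. Payload 12.5 kg.
Tool frame: the origin (TCP) lies between the finger pads; the fingertips stand env.tip_extent ahead of it and the grasp point (between the pads) lies 11 mm behind it (env.tip_extent is the distance from the TCP to the fingertips, in mm); z points along the fingers, y is the line along which they close (so a half turn about z gives the same grasp; the last joint's range is limited). The gripper opens to 95 mm and grips with 3 to 60 N. Pads are 20 mm wide; open, the fingers measure 119 mm over their backs; the gripper's body (75 mm by 180 mm) begins 59 mm behind the grasp point.
Start: joints at [1.202, 0.491, 1.559, -0, 1.092, -0.106], TCP at [162.348, 603.564, 222.661] pointing down, gripper open.
Joint ranges: [-3.1, 3.1], [-0.84, 2.19], [0.05, 2.79], [-1.13, 4.28], [0.06, 2.93], [-2.69, 2.69]. Speed limits (rad/s): [2.22, 2.22, 2.79, 3.14, 3.14, 3.14].

### API

Orientations are given as [roll, pitch, yaw] about the fixed x, y, z axes, in that order (R = Rz(yaw) Ry(pitch) Rx(roll)).
In Python, from cell import env gives the robot as it stands.
- The arm moves only by the tool carry_out, never from a script. Its argument "motion" is a list of rows, each a list of 5 numbers: the shift along the tool's x, y, z in mm, then the turn about the tool's z in degrees, then the closure, from 0 (fully open) to 1 (shut). A call has 1 to 12 rows; each row shifts and turns the commanded pose from where the row before left it, along the tool's axes as they then stand; what a row does not reach is not made up. A row lasts 1/10 s, in which the tool goes at most 50 mm and 8.59 degrees, less where a joint would pass 70% of its speed; a pose out of reach is approached as far as the arm can. A call with a gripper value outside its range is refused whole. The fingers move at their own pace and stop on an object; the grip force is fixed at half the most. Time passes only in rows, so rows that do not move let the fingers close. It gives the time, the measured TCP pose, the force, the opening and the grip force at its end, in the units of the state.
- env.state(): the state, without advancing time (a new reading comes with each control period).
- env.read_camera(name): name is "scene" or "top" or "wrist"; returns a dict with "color" (400x640x3 uint8, red, green, blue), "K" (3x3 intrinsics, pixels), "R" (3x3) and "t" (3): a world point X has camera coordinates R X + t; the wrist camera has in their place "hand_eye" (4x4, takes a point from camera to tool coordinates, whose origin is the TCP and whose axes are the flange's). Camera axes: x right, y down, z forward; pixel columns grow to the right and rows downward; lengths in mm; the calibration is good to about 2 mm. A picture is of the moment at which its call begins: read the wrist's pose just before it. There is no depth.
- env.job_done(): hands the job in; it is judged then, once.
The state is a dict: "t": time; "joints": joint angles; "qvel": joint speeds; "tau": joint torques, N m; "eef_pos": TCP position; "tcp_rot": TCP orientation; "ft_force": force on the tool from outside, world axes, zero at the start; "moment": the same for the moment, N m; "opening": opening from 0.0 (shut) to 1.0 (fully open); "grip_force": force on a finger pad.
Only numpy, scipy, OpenCV 4.12 (cv2) and the standard library are available. Lean on these libraries where they do the work, as an engineer would, in place of code of your own. Each camera call takes 0.05 s, during which the arm holds its last target. There are 200 camera calls.

### The job

Load every sample jar from the steel sheet into the hooded turntable, one jar upright in each free nest: a nest can only be reached in the open bay, so click the turntable round by its hub handle until all the jars are seated under the clear hood and the turntable rests in a click position. Only when all the jars are under the hood, turn the heater dial until its pointer line stands at the white mark of the set ring. Leave the wrench, the tin and the rack of trap tubes where they are.

Things in the scene. Friction and masses are not known exactly. Their poses are not given: they have to be found in the camera images.
- jar1: Squat amber glass sample jar with a flat steel screw cap, a plain cylinder 46 mm in diameter (cap 45 mm) and 44 mm tall, 0.13 kg. All four are alike; 3 or 4 are present. Origin: centre of the underside, z up. Stands at first on a fixed steel sheet 220 x 220 x 4 mm.
- jar2: Squat amber glass sample jar with a flat steel screw cap, a plain cylinder 46 mm in diameter (cap 45 mm) and 44 mm tall, 0.13 kg. All four are alike; 3 or 4 are present. Origin: centre of the underside, z up. Stands at first on a fixed steel sheet 220 x 220 x 4 mm.
- jar3: Squat amber glass sample jar with a flat steel screw cap, a plain cylinder 46 mm in diameter (cap 45 mm) and 44 mm tall, 0.13 kg. All four are alike; 3 or 4 are present. Origin: centre of the underside, z up. Stands at first on a fixed steel sheet 220 x 220 x 4 mm.
- jar4: Squat amber glass sample jar with a flat steel screw cap, a plain cylinder 46 mm in diameter (cap 45 mm) and 44 mm tall, 0.13 kg. All four are alike; 3 or 4 are present. Origin: centre of the underside, z up. Stands at first on a fixed steel sheet 220 x 220 x 4 mm.
- turntable (a joint): Angle of the turntable, rad, anticlockwise from above positive, no end stop (may pass one turn). Place k (0 to 5) stands at the bay's angle + k*60 degrees + this angle, 100 mm from the hub axis. Spring detents at every multiple of 60 degrees: let go anywhere, it creeps to the nearest in about 2 s and stops within about 3 degrees; turning takes up to 0.4 N m.
- hub_grip (a point): Point on the turntable's axis in its upright hub handle, 110 mm above the bench: a black bar 56 mm long, 14 mm thick, from 88 to 120 mm high, on a 36 mm column. The bar lies along this point's x axis, which points away from the reference cell. Grip it across its thickness and twist about the vertical.
- ref_cell (a point): Built-in reference cell that takes up place 0 of the turntable and turns with it: a steel cylinder 44 mm across, 30 mm tall, with a black tip 10 mm higher. This point is the centre of its foot. No jar goes there.
- bay (a point): Fixed point of the unit (white round base, 300 mm across): where a nest stops in the open bay, 100 mm from the hub axis on the robot's side, at nest floor height (30 mm = the aluminium turntable's top face, 264 mm across). Open to 38 degrees either way (75 mm sideways). Nests, places 1 to 5, have a hexagonal lip 6 mm high, 53 mm clear inside.
- hood1 (a point): Fixed stopping place 1 for nests under the hood, 60 degrees anticlockwise from the bay about the hub axis, 100 mm from it, at nest floor height. The hood is a clear flat plate over places 1 to 5, underside 83, top 87 mm above the bench, from 50 to 128 mm off the hub axis (148 at its corners), on 4 thin posts outside the turntable.
- hood2 (a point): Fixed stopping place 2 for nests under the hood, 120 degrees anticlockwise from the bay about the hub axis, 100 mm from it, at nest floor height. The hood is a clear flat plate over places 1 to 5, underside 83, top 87 mm above the bench, from 50 to 128 mm off the hub axis (148 at its corners), on 4 thin posts outside the turntable.
- hood3 (a point): Fixed stopping place 3 for nests under the hood, 180 degrees anticlockwise from the bay about the hub axis, 100 mm from it, at nest floor height. The hood is a clear flat plate over places 1 to 5, underside 83, top 87 mm above the bench, from 50 to 128 mm off the hub axis (148 at its corners), on 4 thin posts outside the turntable.
- hood4 (a point): Fixed stopping place 4 for nests under the hood, 240 degrees anticlockwise from the bay about the hub axis, 100 mm from it, at nest floor height. The hood is a clear flat plate over places 1 to 5, underside 83, top 87 mm above the bench, from 50 to 128 mm off the hub axis (148 at its corners), on 4 thin posts outside the turntable.
- hood5 (a point): Fixed stopping place 5 for nests under the hood, 300 degrees anticlockwise from the bay about the hub axis, 100 mm from it, at nest floor height. The hood is a clear flat plate over places 1 to 5, underside 83, top 87 mm above the bench, from 50 to 128 mm off the hub axis (148 at its corners), on 4 thin posts outside the turntable.
- dial (a joint): Angle of the heater dial, rad, 0 at its stop, growing clockwise from above, to 4.71. It stays where it is left (friction about 0.04 N m).
- dial_grip (a point): Point on the dial's axis in its grip bar, 90 mm above the bench. The dial lies on top of a fixed grey box 130 x 130 mm, 58 mm high: a round skirt 72 mm across with its top at 67 mm, and on it a grey bar 54 mm long, 14 mm thick, top at 99 mm, lying along this point's x axis. Grip the bar across its thickness and twist about the vertical.
- dial_pointer (a point): Outer end of the dial's white pointer line, at the rim of its skirt, 36 mm from the axis, on the -x side of the bar.
- set_mark (a point): Where the pointer's end must come: the inner end of the raised white mark (13 x 5 mm) on the fixed dark steel set ring round the dial, 36 mm from the dial's axis. From the pointer's start it is reached clockwise, by 1.1 to 2.9 rad.
- wrench: Bystander: steel wrench 160 mm long, lying flat; origin at its middle, underside.
- tin: Bystander: closed aluminium tin, 60 mm across, 36 mm tall; origin at the centre of the underside.
- trap_rack: Bystander: rack of three upright trap tubes with white caps, foot 50 x 150 mm, 110 mm tall; origin at the centre of the underside.
Things that resemble listed ones, but are neither listed nor needed, are in the scene too. What is shaped like the jar3 but black or green is not meant.

How it is judged:
By the outcome, as a careful person would: the job done as asked, in the order asked, and still so for the second after the job is handed in, with the robot touching nothing.
Of jar1, jar2, jar3, jar4 only 3 to 4 are there at a start; the rules pass over those that are not, and their reading is None.
At some moment in a run one of jar1, jar2, jar3, jar4 may be knocked a few centimetres aside while the robot is not near it.
Once in a run the grip may slacken for a moment while it holds something.
It also fails if it takes over 210 s, if anything falls off the work surface, if the arm or the gripper's body presses on something with over 40 N, if the wrist force passes 120 N, or if a joint passes its speed limit or range.

## Working session

There is one attempt and no reset: what is moved stays moved. The work goes in short steps, Python scripts to look and compute and a tool call to move; the robot and the scene stay as the last step left them, time stands still between calls to the robot, and variables do not carry over. Pictures are saved under pics/ and viewed, at most 14 in all, crops included, and the job is handed in when it is done.

Besides the shell and the picture viewer there is one more tool, called after "Emit:" as name(argument=value, ...), one argument or row to a line, values as JSON. carry_out: Moves the arm, as the interface text tells. Its arguments: {"type":"object","properties":{"motion":{"type":"array"}},"required":["motion"]}

```bash
ls; mkdir -p pics; cat > h.py <<'E'
import numpy as np, cv2
from cell import env
def ray(c,u,v):
    d=c["R"].T@(np.linalg.inv(c["K"])@[u,v,1.]); o=-c["R"].T@c["t"]; return o,d
def onz(c,u,v,z):
    o,d=ray(c,u,v); return o+d*(z-o[2])/d[2]
def proj(c,X):
    p=c["K"]@(c["R"]@np.asarray(X,float)+c["t"]); return p[:2]/p[2]
def save(c,n,crop=None,s=1):
    im=c["color"][:,:,::-1]
    if crop: x0,y0,x1,y1=crop; im=im[y0:y1,x0:x1]
    cv2.imwrite(n,cv2.resize(im,None,fx=s,fy=s,interpolation=cv2.INTER_CUBIC))
E
python3 - <<'E'
from h import *
s=env.state(); print(s, env.tip_extent)
for n in("top","scene"):
    c=env.read_camera(n); save(c,f"pics/{n}0.png",None,1.25); print(n,c["K"],c["R"],c["t"]); np.savez(f"{n}0.npz",**c)
E
```

```text
pics
{'t': 0.0, 'joints': array([ 1.20238513e+00,  4.91573164e-01,  1.55947524e+00,  1.67684408e-05,
        1.09171139e+00, -1.05598184e-01]), 'qvel': array([-0.00067321,  0.00184979,  0.00088724,  0.00106143, -0.00016579,
        0.00054968]), 'tau': array([ 3.46296665e-04, -6.12640214e+01, -2.58182949e+01,  6.93105720e-02,
        4.83004865e-02, -1.08614649e-04]), 'eef_pos': array([162.25635644, 603.31204624, 222.04441819]), 'tcp_rot': array([-3.14043358e+00, -1.37807495e-04,  2.87877182e+00]), 'ft_force': array([ 0.50139763, -0.33295959, -0.12953524]), 'moment': array([-0.02099395, -0.02156659, -0.01027048]), 'grip_force': 0.0, 'opening': 1.0014488284039837} 8.0
top [[493.66133582   0.         324.22680995]
 [  0.         493.66133582 202.36739147]
 [  0.           0.           1.        ]] [[ 0.01145578 -0.9997798  -0.01758168]
 [-0.9915219  -0.00908169 -0.12962193]
 [ 0.12943372  0.01891755 -0.9914076 ]] [  16.57532826  587.03820721 1379.16856343]
scene [[487.16017671   0.         318.77722019]
 [  0.         487.16017671 205.78783615]
 [  0.           0.           1.        ]] [[ 8.46920041e-01  5.31720228e-01  2.07296416e-04]
 [ 4.54739668e-01 -7.24103816e-01 -5.18541704e-01]
 [-2.75569009e-01  4.39257627e-01 -8.55052313e-01]] [-477.56659302 -200.08044333 1425.92887273]
```

View pics/top0.png

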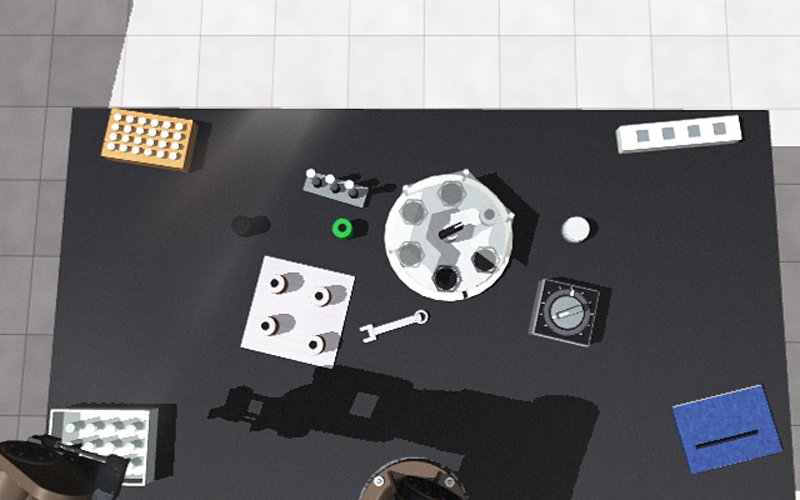

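View pics/scene0.png

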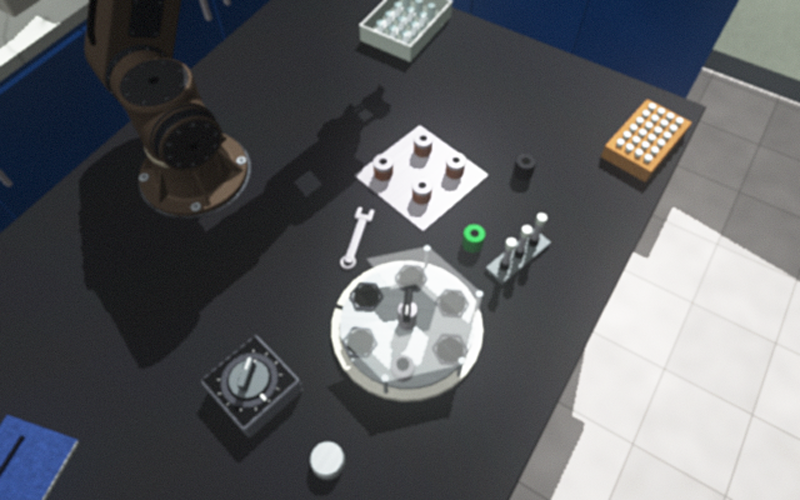

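Candidates (view px, top): the four amber steel-capped jars on the sheet at (278,283), (321,295), (269,325) and (317,344) are wanted. The black look-alike (243,225), green look-alike (342,228), tin (575,229) and rack caps (311–349,173–185) are not.

```bash
python3 - <<'E'
from h import *
a=np.load("top0.npz"); im=a["color"][:,:,::-1]
A=cv2.resize(im[130:300,190:420],None,fx=3.4,fy=3.4,interpolation=cv2.INTER_CUBIC)
cv2.imwrite("pics/c1.png",A)
b=np.load("top0.npz")
cv2.imwrite("pics/c2.png",cv2.resize(im[215:285,415:490],None,fx=8,fy=8,interpolation=cv2.INTER_CUBIC))
E
```

```text
(no output)
```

View pics/c1.png

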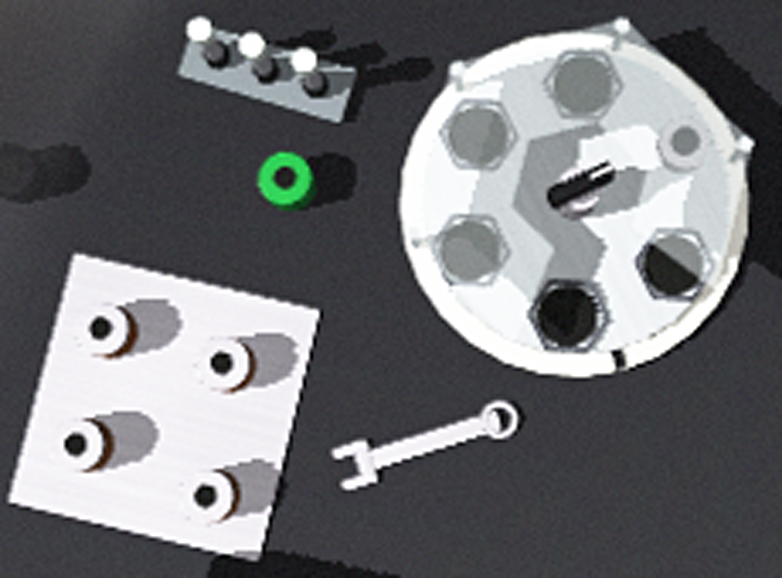

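View pics/c2.png

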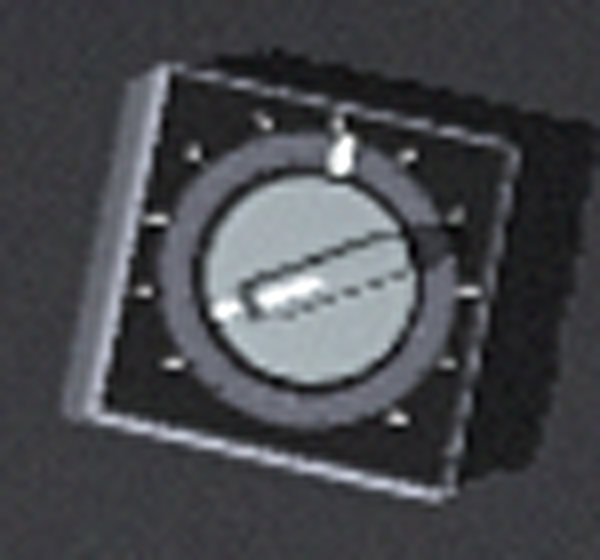

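The crops show four amber jars with black cap dots at crop (100,328), (222,363), (76,444) and (206,496). The hood posts suggest the bay lies at the black rim mark (618,358), and the turntable may be off its detent. The dial pointer end is at (222,311) and the white mark at (341,165). I'll measure these next.

```bash
python3 - <<'E'
from h import *
c=dict(np.load("top0.npz")); s=dict(np.load("scene0.npz"))
P=lambda x,y:(190+(x+.5)/3.4-.5,130+(y+.5)/3.4-.5)
g=cv2.cvtColor(c["color"],cv2.COLOR_RGB2GRAY).astype(float)
def dot(u,v,r=3):
    u0,v0=int(round(u)),int(round(v)); w=np.clip(150-g[v0-r:v0+r+1,u0-r:u0+r+1],0,None)
    yy,xx=np.mgrid[v0-r:v0+r+1,u0-r:u0+r+1]; return (w*xx).sum()/w.sum(),(w*yy).sum()/w.sum()
J=[]
for q in[(100,328),(222,363),(76,444),(206,496)]:
    p=dot(*P(*q)); X=onz(c,*p,48); J.append(X); print("jar",np.round(p,1),X.round(1),"scene px x1.25",(proj(s,X)*1.25).round(1))
for n,q,z in[("post",(622,25),85),("post",(458,72),85),("post",(745,143),85),("post",(418,243),85),("mark",(618,358),30),
 ("nest",(568,313),36),("nest",(675,263),36),("nest",(472,250),36),("nest",(478,133),36),("nest",(582,84),36),("ref",(685,140),70),("bar1",(550,200),120),("bar2",(612,170),120)]:
    print(n,onz(c,*P(*q),z).round(1))
# white base circle
hsv=cv2.cvtColor(c["color"],cv2.COLOR_RGB2HSV)
Q=lambda x,y:(415+(x+.5)/8-.5,215+(y+.5)/8-.5)
for n,q,z in[("ptr",(217,312),67),("mk in",(340,177),67),("mk out",(343,140),67),("skirt c",(310,278),67),("barA",(245,298),99),("barB",(415,255),99)]:
    print(n,onz(c,*Q(*q),z).round(1))
E
```

```text
jar [219.1 226.1] [514.9 320.7  48. ] scene px x1.25 [455.3 159.1]
jar [254.6 236.3] [486.9 218.5  48. ] scene px x1.25 [421.5 184.1]
jar [211.6 260.3] [418.1 338.1  48. ] scene px x1.25 [422.6 137.2]
jar [249.9 275.4] [377.2 228.5  48. ] scene px x1.25 [382.3 160.7]
post [ 767.9 -112.5   85. ]
post [727.   23.1  85. ]
post [ 669.2 -213.2   85. ]
post [584.   54.1  85. ]
mark [ 495.2 -113.2   30. ]
nest [532.3 -70.8  36. ]
nest [ 575.4 -160.8   36. ]
nest [584.9  10.4  36. ]
nest [685.6   6.4  36. ]
nest [729.  -82.2  36. ]
ref [ 674.3 -165.8   70. ]
bar1 [614.9 -52.2 120. ]
bar2 [ 639.5 -101.6  120. ]
ptr [ 443.4 -304.2   67. ]
mk in [ 490.4 -347.6   67. ]
mk out [ 503.3 -348.9   67. ]
skirt c [ 455.4 -336.5   67. ]
barA [ 447.3 -306.8   99. ]
barB [ 462.3 -364.2   99. ]
```

```bash
cat >> h.py <<'E'
def go(x,y,z,yaw=None,frm=None):
    """remaining shift in present tool axes (mm), then turn (deg); frm = assumed [x,y,z,yawdeg]"""
    if frm is None:
        s=env.state(); p=s["eef_pos"]; a=s["tcp_rot"][2]
    else: p=np.array(frm[:3],float); a=np.radians(frm[3])
    d=np.array([x,y,z])-p; X=[np.cos(a),np.sin(a)]; Y=[np.sin(a),-np.cos(a)]
    t=0 if yaw is None else -((yaw-np.degrees(a)+180)%360-180)
    print("dx %.1f dy %.1f dz %.1f turn %.1f"%(d[:2]@X,d[:2]@Y,-d[2],t))
E
python3 -c "
from h import *
go(486.9,218.5,160,195.5)"
```

```text
dx -413.5 dy -287.3 dz 62.1 turn -30.6
```

Emit:
carry_out(
  motion=[
    [-15,-10,2,0,0],
    [-36,-25,5.5,0,0],
    [-36,-25,5.5,0,0],
    [-36,-25,5.5,0,0],
    [-36,-25,5.5,0,0],
    [-36,-25,5.5,0,0],
    [-36,-25,5.5,0,0],
    [-36,-25,5.5,0,0],
    [-36,-25,5.5,0,0],
    [-36,-25,5.5,0,0],
    [-36,-25,5.5,0,0],
    [-38.5,-27.3,5.1,0,0],
  ],
)

```text
t: 1.3
eef_pos: [487.6, 216.4, 160.2]
tcp_rot: [-3.141, -0.0, 2.879]
ft_force: [0.7, 0.6, 0.3]
opening: 0.998
grip_force: 0.0
```

Emit:
carry_out(
  motion=[
    [0,0,0,-8,0],
    [0,0,0,-8,0],
    [0,0,0,-8,0],
    [0,0,0,-6.6,0],
    [0,0,0,0,0],
  ],
)

```text
t: 1.8
eef_pos: [486.7, 217.8, 160.4]
tcp_rot: [-3.142, -0.001, -2.869]
ft_force: [0.3, 0.0, -0.4]
opening: 1.001
grip_force: 0.0
```

```bash
python3 - <<'E'
from h import *
print(env.state()["eef_pos"],np.degrees(env.state()["tcp_rot"]))
c=env.read_camera("top"); np.savez("top1.npz",**c); s=env.read_camera("scene")
w=env.read_camera("wrist"); np.savez("wrist1.npz",**w); print(w["K"],w["hand_eye"])
A=cv2.resize(c["color"][130:300,190:420],None,fx=2,fy=2); B=w["color"][:,:,:]; 
o=np.zeros((400+340,800,3),np.uint8); 
o=np.zeros((600,800,3),np.uint8); o[:255,:345]=cv2.resize(A,(345,255)); o[:255,360:768]=cv2.resize(w["color"],(408,255)); o[260:600,:544]=cv2.resize(s["color"],(544,340))
cv2.imwrite("pics/m1.png",o[:,:,::-1])
E
```

```text
[486.74608874 217.83085593 160.36190367] [-1.79997486e+02 -2.90206726e-02 -1.64390994e+02]
[[330.27052403   0.         327.63676479]
 [  0.         330.27052403 204.02053906]
 [  0.           0.           1.        ]] [[-1.54457745e-03 -9.62746799e-01 -2.70400101e-01  7.53880579e+01]
 [ 9.99998730e-01 -1.59319278e-03 -3.96976181e-05 -5.72658159e-01]
 [-3.92580732e-04 -2.70399818e-01  9.62748038e-01 -1.62343299e+02]
 [ 0.00000000e+00  0.00000000e+00  0.00000000e+00  1.00000000e+00]]
```

View pics/m1.png

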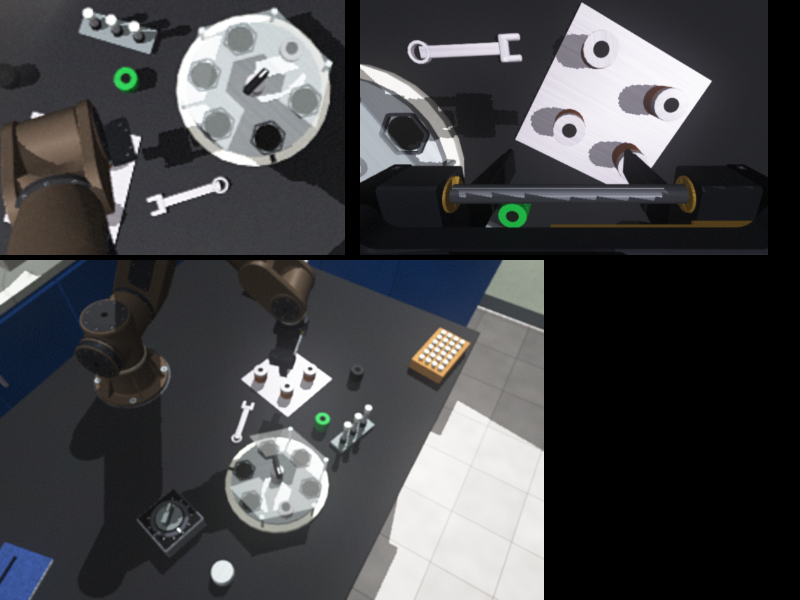

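Top view: the turntable has crept so that the dark open nest is now at the black bay mark. Wrist view (mosaic px): the four amber jar dots are at (600,48), (670,104), (569,130) and (630,152). I'll cross-check the jar positions and refine the unit geometry.

```bash
cat >> h.py <<'E'
from scipy.spatial.transform import Rotation as Ro
def wcam(w,s):
    """give the wrist picture R,t like fixed cameras"""
    T=np.eye(4); T[:3,:3]=Ro.from_euler("xyz",s["tcp_rot"]).as_matrix(); T[:3,3]=s["eef_pos"]
    M=np.linalg.inv(T@w["hand_eye"]); w=dict(w); w["R"]=M[:3,:3]; w["t"]=M[:3,3]; return w
def dots(c,z,thr=70,amin=8,amax=400):
    """dark round blobs inside bright surroundings -> pixel, world xy at height z"""
    g=cv2.cvtColor(c["color"],cv2.COLOR_RGB2GRAY); n,l,st,ce=cv2.connectedComponentsWithStats((g<thr).astype(np.uint8))
    return [(ce[i].round(1),st[i][4],onz(c,*ce[i],z)[:2].round(1)) for i in range(1,n) if amin<=st[i][4]<=amax and max(st[i][2:4])<1.5*min(st[i][2:4])]
E
python3 - <<'E'
from h import *
s=env.state(); w=wcam(dict(np.load("wrist1.npz")),s)
for q in dots(w,48): print(q)
for X in[(514.9,320.7,48),(486.9,218.5,48),(418.1,338.1,48),(377.2,228.5,48)]: print(proj(w,X).round(1))
c=dict(np.load("top1.npz")); cv2.imwrite("pics/t1.png",cv2.resize(c["color"][130:250,300:420,::-1],None,fx=5,fy=5,interpolation=cv2.INTER_CUBIC))
E
```

```text
(array([488. , 164.6]), np.int32(356), array([420.4, 338.6]))
(array([328. , 204.5]), np.int32(335), array([489.1, 218.6]))
(array([238.4, 339. ]), np.int32(261), array([643.7, 170.2]))
[429.  259.4]
[328.5 202.1]
[488.5 161.8]
[378.1  74.3]
```

View pics/t1.png

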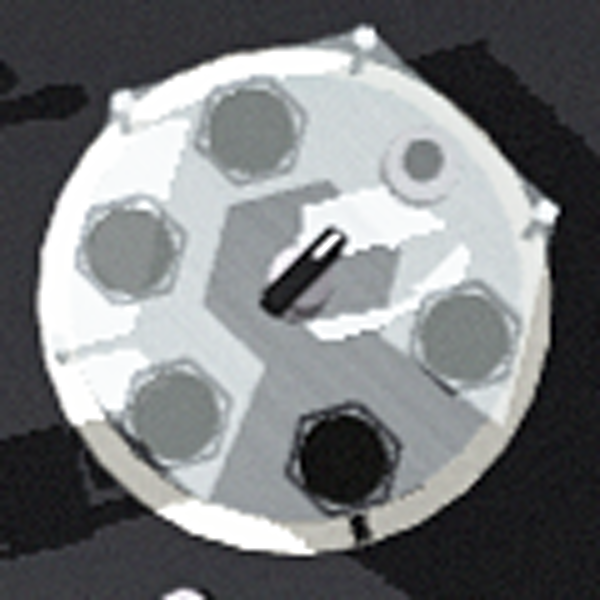

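View: the bay nest is at (343,457), next to the black mark at (360,528). The other nests are at (175,410), (132,250), (247,130) and (465,335), and the reference cell at (424,158).

```bash
python3 - <<'E'
from h import *
c=dict(np.load("top1.npz")); P=lambda x,y:(300+(x+.5)/5-.5,130+(y+.5)/5-.5)
N=[onz(c,*P(*q),30)[:2] for q in[(343,457),(465,335),(247,130),(132,250),(175,410)]]
h=(N[0]+N[2]+N[1]+N[3])/4; print("hub",h)
for n in N: print(n.round(1),np.linalg.norm(n-h).round(1),np.degrees(np.arctan2(*(n-h)[::-1])).round(1)%360)
print("ref",onz(c,*P(424,158),70),"bar mid",onz(c,*P(304,272),120))
go(488,218.5,23,195.5)
E
```

```text
hub [630.69358206 -77.00733169]
[ 535.2 -104. ] 99.3 195.8
[ 606.5 -174.4] 100.3 256.1
[726.4 -48. ] 100.0 16.8
[654.7  18.4] 98.4 75.9
[561.4  -7.4] 98.2 134.9
ref [ 701.81762814 -147.03137455   70.        ] bar mid [627.35240938 -76.54992864 120.        ]
dx -1.1 dy -0.1 dz 137.5 turn -0.2
```

Emit:
carry_out(
  motion=[
    [-1,0,15,0,0],
    [0,0,30,0,0],
    [0,0,30,0,0],
    [0,0,30,0,0],
    [0,0,22,0,0],
    [0,0,10.5,0,0],
    [0,0,0,0,0.6],
    [0,0,0,0,0.6],
    [0,0,0,0,0.6],
    [0,0,0,0,0.6],
    [0,0,0,0,0.6],
    [0,0,0,0,0.6],
  ],
)

```text
t: 3.15
eef_pos: [488.1, 219.0, 23.4]
tcp_rot: [3.142, 0.001, -2.87]
ft_force: [-0.3, 0.6, -0.0]
opening: 0.553
grip_force: 0.0
```

Emit:
carry_out(
  motion=[
    [0,0,0,0,1],
    [0,0,0,0,1],
    [0,0,-8,0,1],
    [0,0,-25,0,1],
    [0,0,-30,0,1],
    [0,0,-30,0,1],
    [0,0,-30,0,1],
    [0,0,-7,0,1],
    [0,0,0,0,1],
  ],
)

```text
t: 4.05
eef_pos: [488.1, 219.0, 153.9]
tcp_rot: [3.141, 0.002, -2.87]
ft_force: [0.0, -0.2, -1.0]
opening: 0.477
grip_force: 30.0
```

```bash
python3 -c "
from h import *
go(534.5,-104.5,153,196)"
```

```text
dx 42.0 dy -324.1 dz 0.9 turn -0.5
```

Emit:
carry_out(
  motion=[
    [2,-14,0,0,1],
    [4,-31,0,0,1],
    [4,-31,0,0,1],
    [4,-31,0,0,1],
    [4,-31,0,0,1],
    [4,-31,0,0,1],
    [4,-31,0,0,1],
    [4,-31,0,0,1],
    [4,-31,0,0,1],
    [4,-31,0,0,1],
    [4,-31,0,-0.5,1],
    [0,0,0,0,1],
  ],
)

```text
t: 5.25
eef_pos: [533.9, -108.0, 151.3]
tcp_rot: [3.141, -0.002, -2.865]
ft_force: [-0.1, 0.4, -0.9]
opening: 0.48
grip_force: 30.0
```

```bash
python3 - <<'E'
from h import *
s=env.state(); w=env.read_camera("wrist"); w=wcam(w,s); save(w,"pics/w2.png",None,1.25); np.savez("w2.npz",**w); print(s["opening"]); go(534.5,-104.5,51,196)
print(proj(w,(534.5,-104.5,30)),proj(w,(630.5,-77,120)))
E
```

```text
0.47994552730483675
dx -1.4 dy 1.5 dz 100.3 turn -0.1
[331.79385545 201.24734777] [333.50004844 370.39551849]
```

View pics/w2.png

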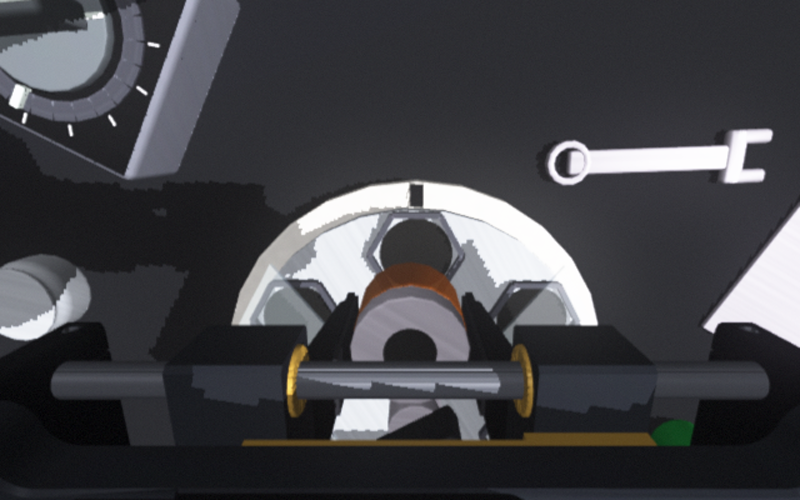

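Wrist view: the jar is held upright with its cap dot at about (411,344). The hexagonal bay nest has side corners at x 363 and 467, so its centre is about (415,250), matching the prediction (415,252).

```bash
python3 - <<'E'
from h import *
s=env.state(); c=dict(np.load("w2.npz")); p=s["eef_pos"]; print(p)
X=onz(c,411/1.25,344/1.25,p[2]+25); print("jar",X, "nest", onz(c,332,200.5,36))
a=s["tcp_rot"][2]; d=np.array([534.5,-104.5])-X[:2]; print(d@[np.cos(a),np.sin(a)],d@[np.sin(a),-np.cos(a)])
E
```

```text
[ 533.52276904 -106.3227889   151.29061554]
jar [ 531.30371495 -108.87229968  176.29061554] nest [ 532.26845497 -105.03537111   36.        ]
-4.270650464690747 3.3308838458665013
```

```bash
python3 -c "
from h import *
go(535.2,-104.3,51.5,196)"
```

```text
dx -2.2 dy 1.5 dz 99.8 turn -0.1
```

Emit:
carry_out(
  motion=[
    [-2,1.5,10,0,1],
    [0,0,22,0,1],
    [0,0,22,0,1],
    [0,0,20,0,1],
    [0,0,14,0,1],
    [0,0,7,0,1],
    [0,0,4,0,1],
    [0,0,1.5,0,1],
    [0,0,0,0,1],
    [0,0,0,0,1],
  ],
)

```text
t: 6.3
eef_pos: [536.1, -102.4, 53.0]
tcp_rot: [-3.141, 0.001, -2.861]
ft_force: [-0.6, -0.6, -1.2]
opening: 0.476
grip_force: 30.0
```

Emit:
carry_out(
  motion=[
    [0,0,0,0,1],
    [0,0,0,0,1],
  ],
)

```text
t: 6.5
eef_pos: [536.0, -102.5, 52.8]
tcp_rot: [-3.141, 0.001, -2.862]
ft_force: [-0.9, -1.0, -1.6]
opening: 0.477
grip_force: 30.0
```

```bash
python3 -c "
from h import *
print(env.state()['eef_pos'])
go(535.2,-104.3,49.4,196)"
```

```text
[ 535.96590951 -102.47567494   52.84910978]
dx 1.2 dy -1.5 dz 3.4 turn 0.0
```

Emit:
carry_out(
  motion=[
    [1,-1.5,0,0,1],
    [0,0,0,0,1],
    [0,0,1.5,0,1],
    [0,0,1.5,0,1],
    [0,0,1,0,1],
    [0,0,0,0,1],
    [0,0,0,0,1],
  ],
)

```text
t: 7.2
eef_pos: [535.3, -104.2, 49.2]
tcp_rot: [-3.141, 0.0, -2.861]
ft_force: [-3.5, -0.1, 9.8]
opening: 0.479
grip_force: 30.0
```

Emit:
carry_out(
  motion=[
    [0,0,0,0,0.3],
    [0,0,0,0,0.3],
    [0,0,0,0,0.3],
    [0,0,0,0,0.3],
    [0,0,-10,0,0.3],
    [0,0,-25,0,0.3],
    [0,0,-30,0,0.3],
    [0,0,-35,0,0.3],
    [0,0,0,0,0.3],
    [0,0,0,0,0.3],
  ],
)

```text
t: 8.2
eef_pos: [535.4, -104.2, 149.4]
tcp_rot: [-3.141, 0.002, -2.862]
ft_force: [-0.2, -0.2, -0.1]
opening: 0.702
grip_force: 0.0
```

```bash
python3 - <<'E'
from h import *
s=env.state(); w=env.read_camera("wrist"); w=wcam(w,s); c=env.read_camera("top"); np.savez("top2.npz",**c)
o=np.hstack([cv2.resize(w["color"],(480,300)),cv2.resize(c["color"][130:250,300:420],(300,300))]); cv2.imwrite("pics/m2.png",o[:,:,::-1]); print(s["eef_pos"])
go(630.5,-77,149,136)
E
```

```text
[ 535.38539867 -104.15725262  149.38117183]
dx -99.4 dy -0.5 dz -1.1 turn 60.0
```

View pics/m2.png

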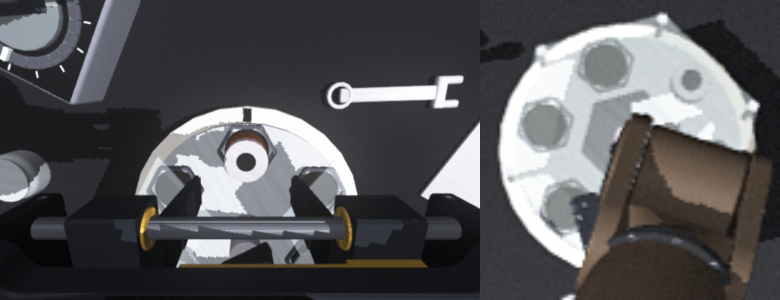

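The jar sits centred in the bay nest, with its cap dot at (246,161). Going to the hub handle.

Emit:
carry_out(
  motion=[
    [-15,0,0,0,0.3],
    [-28,0,0,0,0.3],
    [-28,0,0,0,0.3],
    [-28,-0.5,0,0,0.3],
    [0,0,0,8,0.3],
    [0,0,0,8,0.3],
    [0,0,0,8,0.3],
    [0,0,0,8,0.3],
    [0,0,0,8,0.3],
    [0,0,0,8,0.3],
    [0,0,0,8,0.3],
    [0,0,0,4,0.3],
  ],
)

```text
t: 9.5
eef_pos: [630.0, -77.2, 146.9]
tcp_rot: [-3.14, -0.002, 2.369]
ft_force: [-1.1, 0.3, 0.1]
opening: 0.7
grip_force: 0.0
```

Emit:
carry_out(
  motion=[
    [0,0,10,0,0.3],
    [0,0,20,0,0.3],
    [0,0,13,0,0.3],
    [0,0,5,0,0.3],
    [0,0,0,0,0.3],
    [0,0,0,0,0.3],
  ],
)

```text
t: 10.1
eef_pos: [630.8, -77.3, 100.7]
tcp_rot: [3.141, 0.0, 2.375]
ft_force: [-0.6, -0.4, 0.0]
opening: 0.7
grip_force: 0.0
```

```bash
python3 -c "
from h import *
go(630.5,-77,101,136)"
```

```text
dx 0.4 dy 0.0 dz -0.3 turn 0.1
```

Emit:
carry_out(
  motion=[
    [0,0,0,0,1],
    [0,0,0,0,1],
    [0,0,0,0,1],
    [0,0,0,0,1],
    [0,0,0,0,1],
    [0,0,0,0,1],
    [0,0,0,0,1],
    [0,0,0,0,1],
    [0,0,0,0,1],
  ],
)

```text
t: 11.0
eef_pos: [631.1, -76.7, 100.5]
tcp_rot: [3.14, 0.0, 2.374]
ft_force: [3.7, 3.6, -0.5]
opening: 0.145
grip_force: 30.0
```

Emit:
carry_out(
  motion=[
    [0,0,0,-3,1],
    [0,0,0,-6,1],
    [0,0,0,-6,1],
    [0,0,0,-6,1],
    [0,0,0,-6,1],
    [0,0,0,-6,1],
    [0,0,0,-6,1],
    [0,0,0,-6,1],
    [0,0,0,-6,1],
    [0,0,0,-6,1],
    [0,0,0,-3,1],
    [0,0,0,0,1],
  ],
)

```text
t: 12.2
eef_pos: [631.2, -76.6, 100.5]
tcp_rot: [3.141, 0.001, -2.86]
ft_force: [3.7, 4.6, -1.9]
opening: 0.147
grip_force: 30.0
```

Emit:
carry_out(
  motion=[
    [0,0,0,0,0.4],
    [0,0,0,0,0.4],
    [0,0,0,0,0.4],
    [0,0,-10,0,0.4],
    [0,0,-25,0,0.4],
    [0,0,-25,0,0.3],
    [0,0,0,0,0],
    [0,0,0,0,0],
  ],
)

```text
t: 13.0
eef_pos: [630.6, -77.3, 161.3]
tcp_rot: [-3.141, 0.001, -2.862]
ft_force: [1.0, -0.7, -1.0]
opening: 0.762
grip_force: 0.0
```

```bash
cat >> h.py <<'E'
def jars(c):
    g=cv2.cvtColor(c["color"],cv2.COLOR_RGB2GRAY); out=[]
    g=g[190:310,180:300]; n,l,st,ce=cv2.connectedComponentsWithStats((g<90).astype(np.uint8))
    return [((ce[i]+[180,190]).round(1),st[i][4],onz(c,*(ce[i]+[180,190]),48)[:2].round(1)) for i in range(1,n) if 15<=st[i][4]<90]
E
python3 - <<'E'
from h import *
print(jars(dict(np.load("top0.npz"))))
c=env.read_camera("top"); np.savez("top3.npz",**c); print(jars(c),env.state()["eef_pos"])
E
```

```text
[(array([227.1, 228.3]), np.int32(40), array([508.7, 297.7])), (array([219.2, 226.1]), np.int32(27), array([514.8, 320.5])), (array([262.5, 238.5]), np.int32(24), array([480.9, 196. ])), (array([254.6, 236.4]), np.int32(30), array([486.6, 218.5])), (array([220.1, 260.4]), np.int32(40), array([417.8, 314.1])), (array([211.6, 260.4]), np.int32(30), array([417.7, 338.1])), (array([258. , 274.4]), np.int32(27), array([380.1, 205.9])), (array([249.9, 275.4]), np.int32(29), array([377. , 228.7]))]
[(array([227.1, 228.5]), np.int32(39), array([508.2, 297.6])), (array([219.1, 226.2]), np.int32(28), array([514.5, 320.6])), (array([211.6, 260.4]), np.int32(30), array([417.7, 338.1]))] [630.30497587 -77.28433735 160.43331665]
```

```bash
python3 -c "
from h import *
go(515.3,320.5,150,106)"
```

```text
dx 0.6 dy 414.1 dz 10.4 turn 90.0
```

Emit:
carry_out(
  motion=[
    [0,15,0,0,0],
    [0,36,0,0,0],
    [0,40,0,0,0],
    [0,40,0,0,0],
    [0,40,0,0,0],
    [0,40,0,0,0],
    [0,40,0,0,0],
    [0,40,2,0,0],
    [0,40,2,0,0],
    [0,40,2,0,0],
    [0,28,2,0,0],
    [0.6,15,2,0,0],
  ],
)

```text
t: 14.25
eef_pos: [513.8, 322.8, 149.7]
tcp_rot: [3.142, -0.001, -2.859]
ft_force: [-0.5, -0.4, 0.8]
opening: 1.002
grip_force: 0.0
```

Emit:
carry_out(
  motion=[
    [0,0,0,8,0],
    [0,0,0,8.4,0],
    [0,0,0,8.4,0],
    [0,0,0,8.4,0],
    [0,0,0,8.4,0],
    [0,0,0,8.4,0],
    [0,0,0,8.4,0],
    [0,0,0,8,0],
    [0,0,0,8,0],
    [0,0,0,8,0],
    [0,0,0,7.6,0],
    [0,0,0,0,0],
  ],
)

```text
t: 15.45
eef_pos: [515.2, 320.1, 150.0]
tcp_rot: [-3.141, 0.0, 1.848]
ft_force: [-0.6, 0.0, -0.4]
opening: 0.999
grip_force: 0.0
```

```bash
python3 - <<'E'
from h import *
s=env.state(); w=wcam(env.read_camera("wrist"),s); print(s["eef_pos"],np.degrees(s["tcp_rot"][2]))
for q in dots(w,48): print(q)
save(w,"pics/w3.png",None,1)
c=env.read_camera("top"); print(jars(c))
go(515.3,320.5,23.4,106)
E
```

```text
[515.24061146 320.08752373 150.02185693] 105.90551794845129
(array([218.2, 153.1]), np.int32(379), array([420. , 338.4]))
(array([329.3, 205.3]), np.int32(335), array([517. , 320.9]))
(array([145.9, 285.4]), np.int32(78), array([379.8, 204.7]))
(array([516.2, 298.4]), np.int32(9), array([703.4, 282.9]))
(array([115.6, 310. ]), np.int32(8), array([356.4, 172. ]))
[(array([258. , 274.4]), np.int32(27), array([380.1, 205.9])), (array([249.9, 275.4]), np.int32(29), array([377. , 228.7]))]
dx 0.3 dy 0.0 dz 126.8 turn 0.3
```

Emit:
carry_out(
  motion=[
    [0,0,15,0,0],
    [0,0,30,0,0],
    [0,0,30,0,0],
    [0,0,28,0,0],
    [0,0,16,0,0],
    [0,0,7.6,0,0],
    [0,0,0,0,0.4],
    [0,0,0,0,1],
    [0,0,0,0,1],
    [0,0,0,0,1],
    [0,0,0,0,1],
    [0,0,0,0,1],
  ],
)

```text
t: 16.75
eef_pos: [515.7, 320.5, 24.3]
tcp_rot: [3.141, -0.0, 1.851]
ft_force: [-0.1, 0.1, 0.2]
opening: 0.552
grip_force: 0.0
```

Emit:
carry_out(
  motion=[
    [0,0,0,0,1],
    [0,0,0,0,1],
    [0,0,0,0,1],
    [0,0,-8,0,1],
    [0,0,-25,0,1],
    [0,0,-30,0,1],
    [0,0,-30,0,1],
    [0,0,-30,0,1],
    [0,0,-7,0,1],
    [0,0,0,0,1],
    [0,0,0,0,1],
  ],
)

```text
t: 17.85
eef_pos: [515.0, 320.2, 152.7]
tcp_rot: [-3.14, 0.0, 1.851]
ft_force: [-0.1, -0.6, -1.8]
opening: 0.479
grip_force: 30.0
```

```bash
python3 - <<'E'
from h import *
s=env.state(); w=wcam(env.read_camera("wrist"),s)
p=s["eef_pos"]; print(p,[ (q[0],q[1],q[2]-p[:2]) for q in dots(w,p[2]+25,amax=3000)])
c=env.read_camera("top"); np.savez("top4.npz",**c)
go(534.8,-104.4,153,16)
E
```

```text
[515.03525353 320.17239192 152.7176494 ] [(array([219.8, 152.6]), np.int32(373), array([-58.53525353,  44.82760808])), (array([327.8, 276.7]), np.int32(930), array([0.06474647, 2.42760808])), (array([417.5, 318.7]), np.int32(11), array([47.46474647, -7.07239192]))]
dx -413.5 dy -98.3 dz -0.6 turn 90.0
```

```bash
python3 - <<'E'
from h import *
c=dict(np.load("top4.npz")); im=c["color"]; d=dict(np.load("top1.npz"))
o=np.hstack([cv2.resize(x["color"][130:250,305:415],(396,432),interpolation=cv2.INTER_CUBIC) for x in(d,c)]); cv2.imwrite("pics/t4.png",o[:,:,::-1])
E
```

View pics/t4.png

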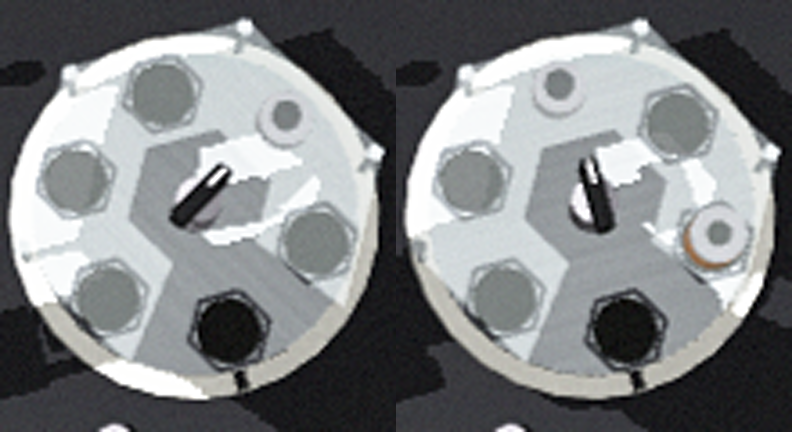

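Emit:
carry_out(
  motion=[
    [-15,-3.6,0,0,1],
    [-36,-8.6,0,0,1],
    [-36,-8.6,0,0,1],
    [-36,-8.6,0,0,1],
    [-36,-8.6,0,0,1],
    [-36,-8.6,0,0,1],
    [-36,-8.6,0,0,1],
    [-36,-8.6,0,0,1],
    [-36,-8.6,0,0,1],
    [-36,-8.6,0,0,1],
    [-36,-8.6,0,0,1],
    [-38,-8.6,0,0,1],
  ],
)

```text
t: 19.15
eef_pos: [534.4, -105.6, 153.2]
tcp_rot: [-3.141, -0.001, 1.851]
ft_force: [0.7, -0.3, -1.5]
opening: 0.479
grip_force: 30.0
```

Emit:
carry_out(
  motion=[
    [0,0,0,8,1],
    [0,0,0,8.4,1],
    [0,0,0,8.4,1],
    [0,0,0,8.4,1],
    [0,0,0,8.4,1],
    [0,0,0,8.4,1],
    [0,0,0,8.4,1],
    [0,0,0,8,1],
    [0,0,0,8,1],
    [0,0,0,8,1],
    [0,0,0,7.6,1],
    [0,0,0,0,1],
  ],
)

```text
t: 20.35
eef_pos: [534.7, -104.1, 153.3]
tcp_rot: [-3.141, 0.001, 0.278]
ft_force: [0.6, -0.3, -1.1]
opening: 0.477
grip_force: 30.0
```

Right panel: jar 1 is seated under the hood at (716,233), and the bay nest at (627,326) matches the earlier view (231,327). Lowering jar 2.

Emit:
carry_out(
  motion=[
    [-0.6,0,10,0,1],
    [0,0,22,0,1],
    [0,0,22,0,1],
    [0,0,20,0,1],
    [0,0,14,0,1],
    [0,0,8,0,1],
    [0,0,3,0,1],
    [0,0,1.5,0,1],
    [0,0,0,0,1],
    [0,0,0,0,1],
  ],
)

```text
t: 21.35
eef_pos: [535.0, -103.8, 53.9]
tcp_rot: [3.141, -0.001, 0.28]
ft_force: [-0.4, 0.2, -1.5]
opening: 0.482
grip_force: 30.0
```

```bash
python3 -c "
from h import *
go(534.2,-104.5,50,16)
for n in (1,4):
    c=dict(np.load(f'top{n}.npz')); g=cv2.cvtColor(c['color'],cv2.COLOR_RGB2GRAY)[205:235,355:385]; k,l,st,ce=cv2.connectedComponentsWithStats((g<45).astype(np.uint8)); i=1+np.argmax(st[1:,4]); print(st[i],onz(c,*(ce[i]+[355,205]),31))
"
```

```text
dx -1.0 dy 0.4 dz 3.9 turn 0.1
[  5   8  18  18 240] [ 533.71957014 -103.63531642   31.        ]
[  5   8  18  18 239] [ 534.08011233 -104.13951431   31.        ]
```

Emit:
carry_out(
  motion=[
    [-1.4,0,0,0,1],
    [0,0,0,0,1],
    [0,0,1.5,0,1],
    [0,0,1.5,0,1],
    [0,0,1,0,1],
    [0,0,0,0,1],
    [0,0,0,0,1],
  ],
)

```text
t: 22.05
eef_pos: [533.5, -104.2, 50.1]
tcp_rot: [3.141, -0.0, 0.28]
ft_force: [-2.4, 0.1, 8.6]
opening: 0.479
grip_force: 30.0
```

Emit:
carry_out(
  motion=[
    [0,0,0,0,0.3],
    [0,0,0,0,0.3],
    [0,0,0,0,0.3],
    [0,0,0,0,0.3],
    [0,0,-10,0,0.3],
    [0,0,-25,0,0.3],
    [0,0,-30,0,0.3],
    [0,0,-35,0,0.3],
    [0,0,0,0,0.3],
    [0,0,0,0,0.3],
  ],
)

```text
t: 23.05
eef_pos: [533.5, -104.2, 150.3]
tcp_rot: [3.141, -0.002, 0.28]
ft_force: [0.1, -0.3, -0.5]
opening: 0.699
grip_force: 0.0
```

```bash
python3 - <<'E'
from h import *
s=env.state(); w=wcam(env.read_camera("wrist"),s); np.savez("w4.npz",**w)
print(s["eef_pos"],[(q[0],q[1],q[2]) for q in dots(w,74,amax=1000)])
go(630.5,-77,149,16)
E
```

```text
[ 533.5173951  -104.18567592  150.31529744] [(array([327.5, 215.1]), np.int32(452), array([ 534.9, -104.2]))]
dx 101.1 dy 0.9 dz 0.4 turn 0.0
```

Emit:
carry_out(
  motion=[
    [15,0,0,0,0.3],
    [29,0.9,0,0,0.3],
    [29,0,0,0,0.3],
    [28,0,0,0,0.3],
    [0,0,0,0,0.3],
    [0,0,10,0,0.3],
    [0,0,20,0,0.3],
    [0,0,14,0,0.3],
    [0,0,5,0,0.3],
    [0,0,0,0,0.3],
    [0,0,0,0,0.3],
  ],
)

```text
t: 24.2
eef_pos: [630.8, -77.3, 100.8]
tcp_rot: [3.141, -0.0, 0.28]
ft_force: [0.5, -0.6, 0.2]
opening: 0.702
grip_force: 0.0
```

Emit:
carry_out(
  motion=[
    [0,0,0,0,1],
    [0,0,0,0,1],
    [0,0,0,0,1],
    [0,0,0,0,1],
    [0,0,0,0,1],
    [0,0,0,0,1],
    [0,0,0,0,1],
    [0,0,0,0,1],
    [0,0,0,0,1],
  ],
)

```text
t: 25.1
eef_pos: [630.6, -76.8, 100.4]
tcp_rot: [-3.141, 0.0, 0.28]
ft_force: [-0.8, 3.5, -0.2]
opening: 0.147
grip_force: 30.0
```

Emit:
carry_out(
  motion=[
    [0,0,0,-3,1],
    [0,0,0,-6,1],
    [0,0,0,-6,1],
    [0,0,0,-6,1],
    [0,0,0,-6,1],
    [0,0,0,-6,1],
    [0,0,0,-6,1],
    [0,0,0,-6,1],
    [0,0,0,-6,1],
    [0,0,0,-6,1],
    [0,0,0,-3,1],
    [0,0,0,0,1],
  ],
)

```text
t: 26.3
eef_pos: [631.0, -77.1, 100.4]
tcp_rot: [3.141, -0.0, 1.328]
ft_force: [1.5, 1.7, -1.4]
opening: 0.144
grip_force: 30.0
```

Emit:
carry_out(
  motion=[
    [0,0,0,0,0.4],
    [0,0,0,0,0.4],
    [0,0,0,0,0.4],
    [0,0,-10,0,0.4],
    [0,0,-25,0,0.4],
    [0,0,-25,0,0.3],
    [0,0,0,0,0],
    [0,0,0,0,0],
  ],
)

```text
t: 27.1
eef_pos: [630.8, -77.2, 161.2]
tcp_rot: [3.14, -0.0, 1.327]
ft_force: [0.4, -0.1, -0.1]
opening: 0.764
grip_force: 0.0
```

```bash
python3 - <<'E'
from h import *
c=env.read_camera("top"); np.savez("top5.npz",**c); print(jars(c),env.state()["eef_pos"])
go(418.5,338.1,152,106)
E
```

```text
[(array([211.6, 260.4]), np.int32(30), array([417.7, 338.1]))] [630.46746827 -77.10150709 160.34593748]
dx 351.8 dy -305.9 dz 8.3 turn -30.0
```

Emit:
carry_out(
  motion=[
    [12,-10.4,0,0,0],
    [30,-26,0,0,0],
    [31,-27,0,0,0],
    [31,-27,0,0,0],
    [31,-27,0,0,0],
    [31,-27,0,0,0],
    [31,-27,0,0,0],
    [31,-27,2,0,0],
    [31,-27,2,0,0],
    [31,-27,2,0,0],
    [31,-27,2,0,0],
    [30.8,-26.5,0,0,0],
  ],
)

```text
t: 28.35
eef_pos: [416.3, 339.5, 151.6]
tcp_rot: [-3.14, 0.001, 1.327]
ft_force: [0.9, 0.8, 0.7]
opening: 1.003
grip_force: 0.0
```

Emit:
carry_out(
  motion=[
    [0,0,0,0,0],
    [0,0,0,0,0],
    [0,0,0,0,0],
  ],
)

```text
t: 28.65
eef_pos: [418.5, 337.5, 152.1]
tcp_rot: [-3.141, 0.001, 1.327]
ft_force: [-0.1, -0.5, 1.0]
opening: 1.001
grip_force: 0.0
```

```bash
python3 - <<'E'
from h import *
s=env.state(); w=wcam(env.read_camera("wrist"),s); print(s["eef_pos"],np.degrees(s["tcp_rot"][2]))
for q in dots(w,48): print(q)
c=env.read_camera("top"); print(jars(c))
go(418.2,338.1,23.4,76)
E
```

```text
[418.46768845 337.49746571 152.08344407] 76.03038205202094
(array([328.4, 204.1]), np.int32(311), array([420.1, 338.3]))
[(array([220.1, 260.4]), np.int32(41), array([417.8, 314.1])), (array([211.6, 260.4]), np.int32(30), array([417.7, 338.1])), (array([257.7, 274. ]), np.int32(31), array([381.2, 206.7])), (array([250. , 275.1]), np.int32(36), array([378. , 228.4]))]
dx 0.7 dy -1.0 dz 128.9 turn -0.0
```

Emit:
carry_out(
  motion=[
    [0.7,0,15,0,0],
    [0,0,30,0,0],
    [0,0,30,0,0],
    [0,0,28,0,0],
    [0,0,16,0,0],
    [0,0,9.6,0,0],
    [0,0,0,0,0.4],
    [0,0,0,0,1],
    [0,0,0,0,1],
    [0,0,0,0,1],
    [0,0,0,0,1],
    [0,0,0,0,1],
  ],
)

```text
t: 29.95
eef_pos: [419.0, 338.9, 24.2]
tcp_rot: [3.141, -0.001, 1.327]
ft_force: [0.1, -0.0, -0.0]
opening: 0.553
grip_force: 0.0
```

Emit:
carry_out(
  motion=[
    [0,0,0,0,1],
    [0,0,0,0,1],
    [0,0,0,0,1],
    [0,0,-8,0,1],
    [0,0,-25,0,1],
    [0,0,-30,0,1],
    [0,0,-30,0,1],
    [0,0,-30,0,1],
    [0,0,-7,0,1],
    [0,0,0,0,1],
    [0,0,0,0,1],
  ],
)

```text
t: 31.05
eef_pos: [418.4, 338.4, 152.8]
tcp_rot: [-3.141, 0.001, 1.327]
ft_force: [0.3, 0.5, -1.4]
opening: 0.475
grip_force: 30.0
```

```bash
cat >> h.py <<'E'
def nest(c):
    g=cv2.cvtColor(c['color'],cv2.COLOR_RGB2GRAY)[205:235,355:385]; k,l,st,ce=cv2.connectedComponentsWithStats((g<45).astype(np.uint8)); i=1+np.argmax(st[1:,4]); return st[i],onz(c,*(ce[i]+[355,205]),31).round(1)
E
python3 - <<'E'
from h import *
s=env.state(); w=wcam(env.read_camera("wrist"),s)
p=s["eef_pos"]; print(p,[ (q[0],q[1],q[2]-p[:2]) for q in dots(w,p[2]+25,amax=3000)])
c=env.read_camera("top"); np.savez("top6.npz",**c); print(nest(c))
go(534,-104.3,153,16)
E
```

```text
[418.41574757 338.44759484 152.83353899] [(array([313.9, 325.9]), np.int32(200), array([-11.31574757, -21.34759484]))]
(array([  5,   8,  17,  18, 226], dtype=int32), array([ 533.5, -103.3,   31. ]))
dx -401.8 dy 219.0 dz -0.5 turn 60.0
```

Emit:
carry_out(
  motion=[
    [-14,8,0,0,1],
    [-34,18.5,0,0,1],
    [-36,19.6,0,0,1],
    [-36,19.6,0,0,1],
    [-36,19.6,0,0,1],
    [-36,19.6,0,0,1],
    [-36,19.6,0,0,1],
    [-36,19.6,0,0,1],
    [-36,19.6,0,0,1],
    [-36,19.6,0,0,1],
    [-36,19.6,0,0,1],
    [-30,16,0,0,1],
  ],
)

```text
t: 32.35
eef_pos: [534.0, -107.0, 153.0]
tcp_rot: [-3.14, -0.0, 1.326]
ft_force: [0.8, 0.5, -1.3]
opening: 0.48
grip_force: 30.0
```

Emit:
carry_out(
  motion=[
    [0,0,0,8,1],
    [0,0,0,8,1],
    [0,0,0,8,1],
    [0,0,0,8,1],
    [0,0,0,8,1],
    [0,0,0,8,1],
    [0,0,0,8,1],
    [0,0,0,4,1],
    [0,0,0,0,1],
    [0,0,0,0,1],
  ],
)

```text
t: 33.35
eef_pos: [534.0, -104.6, 153.3]
tcp_rot: [-3.141, 0.001, 0.282]
ft_force: [-0.4, 0.5, -2.0]
opening: 0.474
grip_force: 30.0
```

```bash
python3 - <<'E'
from h import *
c=env.read_camera("top"); print(jars(c))
s=env.state(); w=wcam(env.read_camera("wrist"),s); p=s["eef_pos"]; print(p,[ (q[0],q[1],q[2]-p[:2]) for q in dots(w,p[2]+25,amax=3000)])
save(w,"pics/w5.png",(200,100,460,330),2.3)
go(533.6,-103.9,53,16)
E
```

```text
[(array([258. , 274.4]), np.int32(27), array([380.1, 205.9])), (array([249.9, 275.4]), np.int32(29), array([377. , 228.7]))]
[ 534.0666457  -104.49803234  153.43444657] [(array([329.5,  67.6]), np.int32(2542), array([89.9333543 , 24.69803234]))]
dx -0.4 dy -0.6 dz 100.5 turn 0.1
```

View pics/w5.png

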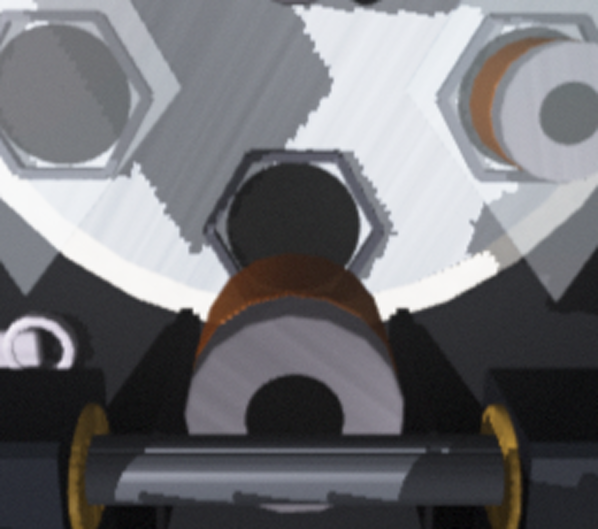

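Wrist crop: the held jar's cap centre is at x≈295 and the bay nest centre at x≈294, so they are laterally aligned. The second seated jar is at (570,112) under the hood.

Emit:
carry_out(
  motion=[
    [0.6,-0.6,10,0,1],
    [0,0,22,0,1],
    [0,0,22,0,1],
    [0,0,20,0,1],
    [0,0,14,0,1],
    [0,0,8,0,1],
    [0,0,3,0,1],
    [0,0,1.5,0,1],
    [0,0,0,0,1],
    [0,0,0,0,1],
  ],
)

```text
t: 34.45
eef_pos: [535.0, -103.5, 53.9]
tcp_rot: [3.141, -0.001, 0.28]
ft_force: [0.6, -1.4, -1.3]
opening: 0.479
grip_force: 30.0
```

```bash
python3 -c "
from h import *
go(534.5,-103.7,50,16)"
```

```text
dx -0.6 dy 0.1 dz 3.9 turn 0.1
```

Emit:
carry_out(
  motion=[
    [-0.5,0,0,0,1],
    [0,0,0,0,1],
    [0,0,1.5,0,1],
    [0,0,1.5,0,1],
    [0,0,1,0,1],
    [0,0,0,0,1],
    [0,0,0,0,1],
  ],
)

```text
t: 35.15
eef_pos: [534.4, -103.6, 50.0]
tcp_rot: [3.141, -0.0, 0.28]
ft_force: [-2.3, -0.4, 8.9]
opening: 0.474
grip_force: 30.0
```

Emit:
carry_out(
  motion=[
    [0,0,0,0,0.3],
    [0,0,0,0,0.3],
    [0,0,0,0,0.3],
    [0,0,0,0,0.3],
    [0,0,-10,0,0.3],
    [0,0,-25,0,0.3],
    [0,0,-30,0,0.3],
    [0,0,-35,0,0.3],
    [0,0,0,0,0.3],
    [0,0,0,0,0.3],
  ],
)

```text
t: 36.15
eef_pos: [534.4, -103.6, 150.2]
tcp_rot: [3.141, -0.001, 0.28]
ft_force: [-0.4, -0.0, -0.4]
opening: 0.699
grip_force: 0.0
```

```bash
python3 - <<'E'
from h import *
s=env.state(); w=wcam(env.read_camera("wrist"),s); np.savez("w6.npz",**w)
print(s["eef_pos"],[(q[0],q[1],q[2]) for q in dots(w,74,amax=1000)])
go(630.5,-77,149,76)
E
```

```text
[ 534.38539796 -103.57570571  150.1782853 ] [(array([327.5, 216.3]), np.int32(450), array([ 534.9, -103.8]))]
dx 100.1 dy 1.2 dz 0.2 turn -60.0
```

Emit:
carry_out(
  motion=[
    [15,0,0,0,0.3],
    [29,1.2,0,0,0.3],
    [29,0,0,0,0.3],
    [27,0,0,0,0.3],
    [0,0,0,-8,0.3],
    [0,0,0,-8,0.3],
    [0,0,0,-8,0.3],
    [0,0,0,-8,0.3],
    [0,0,0,-8,0.3],
    [0,0,0,-8,0.3],
    [0,0,0,-8,0.3],
    [0,0,0,-4,0.3],
  ],
)

```text
t: 37.4
eef_pos: [630.1, -77.0, 147.6]
tcp_rot: [-3.139, -0.0, 1.332]
ft_force: [0.2, 0.2, -0.5]
opening: 0.703
grip_force: 0.0
```

Emit:
carry_out(
  motion=[
    [0,0,10,0,0.3],
    [0,0,20,0,0.3],
    [0,0,13,0,0.3],
    [0,0,5,0,0.3],
    [0,0,0,0,0.3],
    [0,0,0,0,0.3],
  ],
)

```text
t: 38.0
eef_pos: [630.9, -77.1, 101.5]
tcp_rot: [3.141, -0.0, 1.327]
ft_force: [-0.1, -1.0, -0.1]
opening: 0.701
grip_force: 0.0
```

Emit:
carry_out(
  motion=[
    [0,0,0,0,1],
    [0,0,0,0,1],
    [0,0,0,0,1],
    [0,0,0,0,1],
    [0,0,0,0,1],
    [0,0,0,0,1],
    [0,0,0,0,1],
    [0,0,0,0,1],
    [0,0,0,0,1],
  ],
)

```text
t: 38.9
eef_pos: [631.0, -77.1, 101.3]
tcp_rot: [3.141, -0.0, 1.327]
ft_force: [1.8, -0.4, -0.9]
opening: 0.144
grip_force: 30.0
```

Emit:
carry_out(
  motion=[
    [0,0,0,-3,1],
    [0,0,0,-6,1],
    [0,0,0,-6,1],
    [0,0,0,-6,1],
    [0,0,0,-6,1],
    [0,0,0,-6,1],
    [0,0,0,-6,1],
    [0,0,0,-6,1],
    [0,0,0,-6,1],
    [0,0,0,-6,1],
    [0,0,0,-3,1],
    [0,0,0,0,1],
  ],
)

```text
t: 40.1
eef_pos: [631.4, -77.0, 101.3]
tcp_rot: [3.14, 0.001, 2.376]
ft_force: [5.0, 0.5, -2.6]
opening: 0.142
grip_force: 30.0
```

Emit:
carry_out(
  motion=[
    [0,0,0,0,0.4],
    [0,0,0,0,0.4],
    [0,0,0,0,0.4],
    [0,0,-10,0,0.4],
    [0,0,-25,0,0.4],
    [0,0,-25,0,0.3],
    [0,0,0,0,0],
    [0,0,0,0,0],
  ],
)

```text
t: 40.9
eef_pos: [630.8, -77.1, 162.1]
tcp_rot: [3.141, 0.001, 2.374]
ft_force: [-0.7, -0.6, -0.0]
opening: 0.761
grip_force: 0.0
```

```bash
python3 - <<'E'
from h import *
c=env.read_camera("top"); np.savez("top7.npz",**c); print(jars(c),env.state()["eef_pos"])
go(455,100,152,136); go(377.5,228.6,152,196)
E
```

```text
[] [630.43533379 -77.05564724 161.24078291]
dx 249.2 dy 5.7 dz 9.2 turn 0.0
dx 394.2 dy 44.4 dz 9.2 turn -60.0
```

Emit:
carry_out(
  motion=[
    [14,1.6,0,0,0],
    [32,3.6,0,0,0],
    [35,4,0,0,0],
    [35,4,0,0,0],
    [35,4,0,0,0],
    [35,4,0,0,0],
    [35,4,0,0,0],
    [35,4,2,0,0],
    [35,4,2,0,0],
    [35,4,2,0,0],
    [35,4,2,0,0],
    [33,3.2,1,0,0],
  ],
)

```text
t: 42.15
eef_pos: [375.6, 229.3, 151.7]
tcp_rot: [-3.14, -0.001, 2.375]
ft_force: [0.0, 0.3, 0.3]
opening: 0.998
grip_force: 0.0
```

Emit:
carry_out(
  motion=[
    [0,0,0,0,0],
    [0,0,0,0,0],
    [0,0,0,0,0],
  ],
)

```text
t: 42.45
eef_pos: [378.0, 228.0, 152.1]
tcp_rot: [-3.141, -0.0, 2.374]
ft_force: [0.6, 0.1, 0.0]
opening: 0.997
grip_force: 0.0
```

```bash
python3 - <<'E'
from h import *
s=env.state(); w=wcam(env.read_camera("wrist"),s); print(s["eef_pos"],np.degrees(s["tcp_rot"][2]))
for q in dots(w,48): print(q)
c=env.read_camera("top"); np.savez("top8.npz",**c); print(jars(c),nest(c)); save(w,"pics/w7.png")
go(377.5,228.6,23.4,136)
E
```

```text
[377.99260654 227.99884442 152.14705547] 136.03070121033718
(array([328.8, 204.8]), np.int32(331), array([379. , 228.8]))
(array([510.4, 315.7]), np.int32(70), array([572.6, 275.5]))
[] (array([  5,   8,  17,  17, 223], dtype=int32), array([ 534.2, -103.5,   31. ]))
dx 1.2 dy 0.1 dz 128.8 turn -0.0
```

Emit:
carry_out(
  motion=[
    [0.7,0,15,0,0],
    [0,0,30,0,0],
    [0,0,30,0,0],
    [0,0,28,0,0],
    [0,0,16,0,0],
    [0,0,9.6,0,0],
    [0,0,0,0,0.4],
    [0,0,0,0,1],
    [0,0,0,0,1],
    [0,0,0,0,1],
    [0,0,0,0,1],
    [0,0,0,0,1],
  ],
)

```text
t: 43.75
eef_pos: [377.5, 228.9, 24.0]
tcp_rot: [3.141, 0.0, 2.375]
ft_force: [0.5, 0.7, -0.2]
opening: 0.549
grip_force: 0.0
```

Emit:
carry_out(
  motion=[
    [0,0,0,0,1],
    [0,0,0,0,1],
    [0,0,0,0,1],
    [0,0,-8,0,1],
    [0,0,-25,0,1],
    [0,0,-30,0,1],
    [0,0,-30,0,1],
    [0,0,-30,0,1],
    [0,0,-7,0,1],
    [0,0,0,0,1],
    [0,0,0,0,1],
  ],
)

```text
t: 44.85
eef_pos: [376.9, 228.6, 152.9]
tcp_rot: [-3.14, -0.001, 2.374]
ft_force: [-0.6, -0.4, -2.1]
opening: 0.477
grip_force: 30.0
```

```bash
python3 - <<'E'
from h import *
s=env.state(); w=wcam(env.read_camera("wrist"),s)
p=s["eef_pos"]; print(p,[ (q[0],q[1],q[2]-p[:2]) for q in dots(w,p[2]+25,amax=3000)])
go(534.3,-103.7,153,196)
E
```

```text
[376.92627189 228.62735492 152.86078304] []
dx -344.0 dy -129.9 dz -0.4 turn -60.0
```

Emit:
carry_out(
  motion=[
    [-12,-4.5,0,0,1],
    [-28,-10.6,0,0,1],
    [-31,-11.7,0,0,1],
    [-31,-11.7,0,0,1],
    [-31,-11.7,0,0,1],
    [-31,-11.7,0,0,1],
    [-31,-11.7,0,0,1],
    [-31,-11.7,0,0,1],
    [-31,-11.7,0,0,1],
    [-31,-11.7,0,0,1],
    [-31,-11.7,0,0,1],
    [-25,-9.5,0,0,1],
  ],
)

```text
t: 46.1
eef_pos: [535.0, -106.0, 152.5]
tcp_rot: [-3.141, -0.001, 2.374]
ft_force: [-0.4, 0.2, -1.8]
opening: 0.478
grip_force: 30.0
```

Emit:
carry_out(
  motion=[
    [0,0,0,-8,1],
    [0,0,0,-8,1],
    [0,0,0,-8,1],
    [0,0,0,-8,1],
    [0,0,0,-8,1],
    [0,0,0,-8,1],
    [0,0,0,-8,1],
    [0,0,0,-4,1],
    [0,0,0,0,1],
    [0,0,0,0,1],
  ],
)

```text
t: 47.1
eef_pos: [534.6, -103.9, 152.9]
tcp_rot: [3.141, -0.001, -2.864]
ft_force: [0.2, 0.9, -1.1]
opening: 0.484
grip_force: 30.0
```

```bash
python3 - <<'E'
from h import *
s=env.state(); w=wcam(env.read_camera("wrist"),s); p=s["eef_pos"]; print(p,[ (q[0],q[1],q[2]-p[:2]) for q in dots(w,p[2]+25,thr=60,amax=3000)])
g=cv2.cvtColor(w["color"],cv2.COLOR_RGB2GRAY); print(g[255:296:3,328])
save(w,"pics/w8.png",(200,100,460,330),2.3)
go(534.3,-103.7,53,196)
E
```

```text
[ 534.57183209 -103.91491597  152.93691274] [(array([71.8, 47.6]), np.int32(935), array([ -68.27183209, -121.38508403])), (array([ 6.2, 86.8]), np.int32(153), array([ -46.87183209, -145.08508403])), (array([445.5, 127.7]), np.int32(153), array([-79.17183209,  26.61491597])), (array([444.7, 154.3]), np.int32(11), array([-69.07183209,  30.21491597])), (array([327.4, 199.7]), np.int32(2316), array([-37.07183209, -11.28508403])), (array([477.3, 209.7]), np.int32(10), array([-50.47183209,  52.61491597])), (array([304.8, 225.3]), np.int32(59), array([-23.17183209, -17.68508403])), (array([272.4, 347.5]), np.int32(24), array([ 42.62816791, -16.88508403]))]
[143 141 137  34  30  29  30  31  32  29  30  34  50  82]
dx 0.3 dy 0.2 dz 100.1 turn -0.1
```

View pics/w8.png

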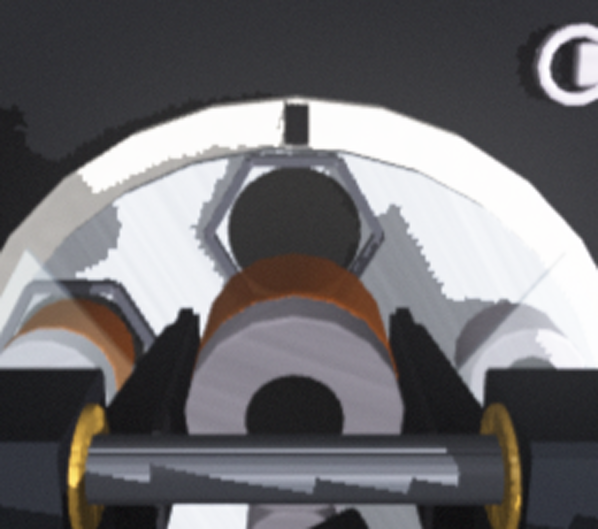

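Wrist crop: the held jar's cap centre is at (295,422) and the bay nest centre at (295,232), so they are aligned. A seated jar shows on the left and the reference cell on the right.

Emit:
carry_out(
  motion=[
    [1,0,10,0,1],
    [0,0,22,0,1],
    [0,0,22,0,1],
    [0,0,20,0,1],
    [0,0,14,0,1],
    [0,0,8,0,1],
    [0,0,3,0,1],
    [0,0,1,0,1],
    [0,0,0,0,1],
    [0,0,0,0,1],
  ],
)

```text
t: 48.15
eef_pos: [534.2, -103.8, 54.3]
tcp_rot: [-3.141, 0.001, -2.862]
ft_force: [-0.7, 0.1, -1.1]
opening: 0.479
grip_force: 30.0
```

```bash
python3 -c "
from h import *
go(533.5,-104,50,196)"
```

```text
dx 0.7 dy -0.0 dz 4.3 turn 0.0
```

Emit:
carry_out(
  motion=[
    [0.6,0,0,0,1],
    [0,0,0,0,1],
    [0,0,2,0,1],
    [0,0,1.5,0,1],
    [0,0,1,0,1],
    [0,0,0,0,1],
    [0,0,0,0,1],
  ],
)

```text
t: 48.85
eef_pos: [533.4, -104.0, 49.9]
tcp_rot: [-3.141, 0.0, -2.861]
ft_force: [-3.3, -0.3, 8.8]
opening: 0.479
grip_force: 30.0
```

Seated. I'll release, lift and go to the hub at yaw 136 for the last click.

Emit:
carry_out(
  motion=[
    [0,0,0,0,0.3],
    [0,0,0,0,0.3],
    [0,0,0,0,0.3],
    [0,0,0,0,0.3],
    [0,0,-10,0,0.3],
    [0,0,-25,0,0.3],
    [0,0,-30,0,0.3],
    [0,0,-35,0,0.3],
    [0,0,0,0,0.3],
    [0,0,0,0,0.3],
  ],
)

```text
t: 49.85
eef_pos: [533.5, -103.9, 150.1]
tcp_rot: [-3.141, 0.002, -2.862]
ft_force: [-0.4, -0.6, 0.2]
opening: 0.704
grip_force: 0.0
```

```bash
python3 - <<'E'
from h import *
s=env.state(); w=wcam(env.read_camera("wrist"),s)
print(s["eef_pos"],[(q[0],q[1],q[2]) for q in dots(w,74,amax=1000)])
go(630.5,-77,149,136)
E
```

```text
[ 533.45731831 -103.91609393  150.11391535] [(array([327.6, 215.8]), np.int32(428), array([ 534.6, -104.3])), (array([ 35.1, 234.2]), np.int32(49), array([ 610.8, -316.8])), (array([388.4, 342.1]), np.int32(237), array([628.7, -23.7]))]
dx -101.0 dy -1.1 dz 0.2 turn 60.0
```

Emit:
carry_out(
  motion=[
    [-15,0,0,0,0.3],
    [-29,-1.1,0,0,0.3],
    [-29,0,0,0,0.3],
    [-28,0,0,0,0.3],
    [0,0,0,8,0.3],
    [0,0,0,8,0.3],
    [0,0,0,8,0.3],
    [0,0,0,8,0.3],
    [0,0,0,8,0.3],
    [0,0,0,8,0.3],
    [0,0,0,8,0.3],
    [0,0,0,4,0.3],
  ],
)

```text
t: 51.1
eef_pos: [630.1, -76.9, 147.5]
tcp_rot: [-3.14, -0.002, 2.369]
ft_force: [-0.0, -0.2, 0.0]
opening: 0.7
grip_force: 0.0
```

Emit:
carry_out(
  motion=[
    [0,0,10,0,0.3],
    [0,0,20,0,0.3],
    [0,0,13,0,0.3],
    [0,0,5,0,0.3],
    [0,0,0,0,0.3],
    [0,0,0,0,0.3],
  ],
)

```text
t: 51.7
eef_pos: [630.9, -77.1, 101.4]
tcp_rot: [3.141, 0.0, 2.375]
ft_force: [-0.2, 0.3, 1.0]
opening: 0.7
grip_force: 0.0
```

Emit:
carry_out(
  motion=[
    [0,0,0,0,1],
    [0,0,0,0,1],
    [0,0,0,0,1],
    [0,0,0,0,1],
    [0,0,0,0,1],
    [0,0,0,0,1],
    [0,0,0,0,1],
    [0,0,0,0,1],
    [0,0,0,0,1],
  ],
)

```text
t: 52.6
eef_pos: [631.1, -76.6, 101.2]
tcp_rot: [3.141, 0.0, 2.374]
ft_force: [4.1, 4.4, -1.1]
opening: 0.143
grip_force: 30.0
```

Emit:
carry_out(
  motion=[
    [0,0,0,-3,1],
    [0,0,0,-6,1],
    [0,0,0,-6,1],
    [0,0,0,-6,1],
    [0,0,0,-6,1],
    [0,0,0,-6,1],
    [0,0,0,-6,1],
    [0,0,0,-6,1],
    [0,0,0,-6,1],
    [0,0,0,-6,1],
    [0,0,0,-3,1],
    [0,0,0,0,1],
  ],
)

```text
t: 53.8
eef_pos: [631.1, -76.6, 101.2]
tcp_rot: [3.141, 0.001, -2.86]
ft_force: [4.1, 4.2, -1.5]
opening: 0.148
grip_force: 30.0
```

Emit:
carry_out(
  motion=[
    [0,0,0,0,0.4],
    [0,0,0,0,0.4],
    [0,0,0,0,0.4],
    [0,0,-10,0,0.4],
    [0,0,-25,0,0.4],
    [0,0,-25,0,0.4],
    [0,0,0,0,0.4],
    [0,0,0,0,0.4],
  ],
)

```text
t: 54.6
eef_pos: [630.8, -77.1, 162.0]
tcp_rot: [-3.141, 0.001, -2.862]
ft_force: [-0.3, -0.6, 0.1]
opening: 0.595
grip_force: 0.0
```

```bash
python3 -c "
from h import *
go(455,-336,165,105)"
```

```text
dx 240.5 dy -200.2 dz -3.0 turn 91.0
```

Emit:
carry_out(
  motion=[
    [11,-9.2,-3,0,0.5],
    [25,-21,0,0,0.5],
    [27,-22.5,0,0,0.5],
    [27,-22.5,0,0,0.5],
    [27,-22.5,0,0,0.5],
    [27,-22.5,0,0,0.5],
    [27,-22.5,0,0,0.5],
    [27,-22.5,0,0,0.5],
    [25,-21,0,0,0.5],
    [19.5,-14,0,0,0.5],
    [0,0,0,8,0.5],
    [0,0,0,8,0.5],
  ],
)

```text
t: 55.8
eef_pos: [451.3, -337.4, 163.5]
tcp_rot: [3.14, -0.001, 3.135]
ft_force: [0.2, 0.4, 0.2]
opening: 0.5
grip_force: 0.0
```

Emit:
carry_out(
  motion=[
    [0,0,0,8,0.5],
    [0,0,0,8,0.5],
    [0,0,0,8,0.5],
    [0,0,0,8,0.5],
    [0,0,0,8,0.5],
    [0,0,0,8,0.5],
    [0,0,0,8,0.5],
    [0,0,0,8,0.5],
    [0,0,0,8,0.5],
    [0,0,0,3,0.5],
    [0,0,0,0,0.5],
    [0,0,0,0,0.5],
  ],
)

```text
t: 57.0
eef_pos: [452.3, -336.6, 163.8]
tcp_rot: [-3.141, -0.001, 1.835]
ft_force: [0.4, -0.2, 0.2]
opening: 0.499
grip_force: 0.0
```

```bash
python3 - <<'E'
from h import *
s=env.state(); w=wcam(env.read_camera("wrist"),s); np.savez("w9.npz",**w); c=env.read_camera("top"); np.savez("top9.npz",**c); np.savez("sc9.npz",**env.read_camera("scene"))
print(s["eef_pos"],np.degrees(s["tcp_rot"][2]))
o=np.zeros((460,800,3),np.uint8); o[:460,:440]=cv2.resize(w["color"][110:282,245:410],(440,460),interpolation=cv2.INTER_CUBIC)
o[:360,450:800]=cv2.resize(c["color"][130:250,300:417],(350,360),interpolation=cv2.INTER_CUBIC)
cv2.imwrite("pics/w9.png",o[:,:,::-1])
E
```

```text
[ 452.33478033 -336.58010776  163.78016811] 105.13102043895289
```

View pics/w9.png

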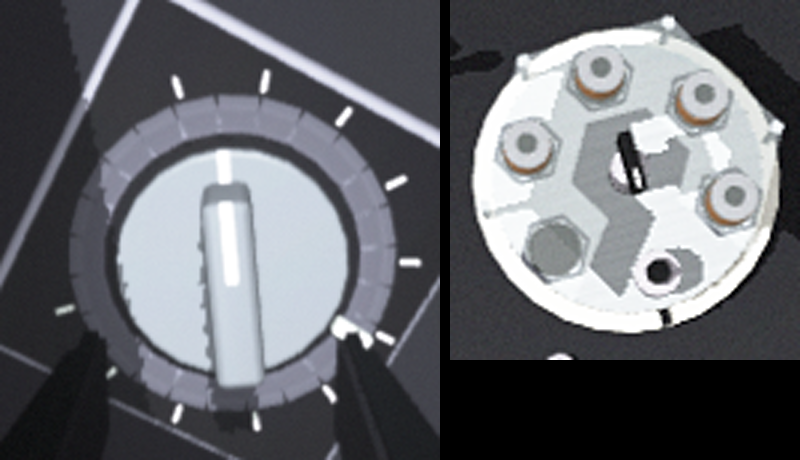

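Left: the skirt circle centre is at about (233,262), the pointer end at (223,153) and the mark's inner end at (335,325). Right: all four jars are under the hood at (601,68), (703,98), (525,148) and (735,196), with the reference cell in the bay.

```bash
python3 - <<'E'
from h import *
w=dict(np.load("w9.npz")); P=lambda x,y:(245+(x+.5)/2.6667-.5,110+(y+.5)/2.6744-.5)
g=cv2.cvtColor(w["color"],cv2.COLOR_RGB2GRAY)
# skirt edge circle fit: points at z=67 by hand-picked rim angles
rim=np.array([onz(w,*P(*q),67)[:2] for q in[(117,262),(348,262),(233,149),(150,183),(318,186),(150,342),(320,338)]])
A=np.c_[2*rim,np.ones(len(rim))]; b=(rim**2).sum(1); x=np.linalg.lstsq(A,b,rcond=None)[0]; c0=x[:2]; print("axis",c0,"r",np.sqrt(x[2]+c0@c0))
ang=lambda q,z,c=c0: np.degrees(np.arctan2(*(onz(w,*P(*q),z)[:2]-c)[::-1])).round(1)
print("ptr",onz(w,*P(223,153),67),ang((223,153),67),"mark in",onz(w,*P(337,325),68),ang((337,325),68),"mark out",ang((366,338),68))
e=[onz(w,*P(*q),99)[:2] for q in[(227,186),(240,386)]]; print("bar",e,(e[0]+e[1])/2,np.degrees(np.arctan2(*(e[0]-e[1])[::-1])))
# same for top view
t=dict(np.load("top9.npz")); 
gg=cv2.cvtColor(t["color"],cv2.COLOR_RGB2GRAY)[215:285,415:490]
t0=dict(np.load("top0.npz")); g0=cv2.cvtColor(t0["color"],cv2.COLOR_RGB2GRAY)
m=(g0[225:245,450:465]>185); v,u=np.nonzero(m); print("mark blob top",len(u),onz(t0,u.mean()+450,v.mean()+225,68))
rim=np.array([onz(t0,415+(x+.5)/8-.5,215+(y+.5)/8-.5,67)[:2] for x,y in[(203,278),(419,278),(310,172),(310,384),(235,202),(385,354),(235,354),(385,202)]])
A=np.c_[2*rim,np.ones(len(rim))]; b=(rim**2).sum(1); x=np.linalg.lstsq(A,b,rcond=None)[0]; print("axis top",x[:2],np.sqrt(x[2]+x[:2]@x[:2]))
go(454.5,-336,79,105)
E
```

```text
axis [ 456.70134052 -336.87026168] r 35.77839689860864
ptr [ 444.76560604 -303.93791847   67.        ] 109.9 mark in [ 493.00592829 -346.49650583   68.        ] -14.9 mark out -13.8
bar [array([ 446.64454364, -307.06730196]), array([ 464.97254814, -360.87070548])] [ 455.80854589 -333.96900372] 108.81129058780506
mark blob top 10 [ 497.56558782 -347.90662396   68.        ]
axis top [ 455.555965   -336.63497766] 36.81115552791359
dx 0.0 dy 1.8 dz 85.0 turn 0.1
```

```bash
python3 -c "
from h import *
go(455.9,-336.5,80.5,109.2)"
```

```text
dx -0.8 dy 3.0 dz 83.5 turn -4.1
```

Emit:
carry_out(
  motion=[
    [-0.8,3,10,0,0.6],
    [0,0,22,-4,0.6],
    [0,0,25,0,0.6],
    [0,0,16,0,0.6],
    [0,0,7,0,0.6],
    [0,0,3,0,0.6],
    [0,0,0,0,0.6],
    [0,0,0,0,0.6],
  ],
)

```text
t: 57.95
eef_pos: [456.4, -336.7, 81.8]
tcp_rot: [3.141, 0.001, 1.903]
ft_force: [-0.7, -0.6, 0.0]
opening: 0.399
grip_force: 0.0
```

Emit:
carry_out(
  motion=[
    [0,0,0,0,1],
    [0,0,0,0,1],
    [0,0,0,0,1],
    [0,0,0,0,1],
    [0,0,0,0,1],
    [0,0,0,0,1],
    [0,0,0,0,1],
  ],
)

```text
t: 58.65
eef_pos: [455.9, -336.5, 81.4]
tcp_rot: [-3.141, -0.0, 1.903]
ft_force: [-4.7, -0.5, 5.5]
opening: 0.144
grip_force: 30.0
```

Emit:
carry_out(
  motion=[
    [0,0,0,4,1],
    [0,0,0,7,1],
    [0,0,0,7,1],
    [0,0,0,7,1],
    [0,0,0,7,1],
    [0,0,0,7,1],
    [0,0,0,7,1],
    [0,0,0,7,1],
    [0,0,0,7,1],
    [0,0,0,7,1],
    [0,0,0,7,1],
    [0,0,0,7,1],
  ],
)

```text
t: 59.85
eef_pos: [455.9, -336.6, 81.4]
tcp_rot: [3.142, 0.0, 0.485]
ft_force: [-4.7, -1.2, 4.7]
opening: 0.143
grip_force: 30.0
```

Emit:
carry_out(
  motion=[
    [0,0,0,7,1],
    [0,0,0,7,1],
    [0,0,0,7,1],
    [0,0,0,7,1],
    [0,0,0,7,1],
    [0,0,0,6,1],
    [0,0,0,2.5,1],
    [0,0,0,0,1],
    [0,0,0,0,1],
  ],
)

```text
t: 60.75
eef_pos: [455.9, -336.6, 81.4]
tcp_rot: [3.141, 0.0, -0.27]
ft_force: [-4.3, -1.6, 5.2]
opening: 0.145
grip_force: 30.0
```

Emit:
carry_out(
  motion=[
    [0,0,0,0,0.6],
    [0,0,0,0,0.6],
    [0,0,0,0,0.6],
    [0,0,-10,0,0.6],
    [0,0,-25,0,0.6],
    [0,0,-30,0,0.6],
    [0,0,-20,0,0.6],
    [0,0,0,0,0.6],
    [0,0,0,0,0.6],
  ],
)

```text
t: 61.65
eef_pos: [456.1, -336.4, 166.6]
tcp_rot: [3.141, -0.001, -0.27]
ft_force: [-0.4, -1.2, 0.0]
opening: 0.398
grip_force: 0.0
```

```bash
python3 - <<'E'
from h import *
s=env.state(); w=wcam(env.read_camera("wrist"),s); np.savez("w10.npz",**w)
print(s["eef_pos"],np.degrees(s["tcp_rot"][2]))
c=env.read_camera("top"); np.savez("top10.npz",**c)
save(w,"pics/w10.png",(240,110,410,290),3.2)
E
```

```text
[ 456.0916942  -336.35629717  166.55186053] -15.455646384810084
```

View pics/w10.png

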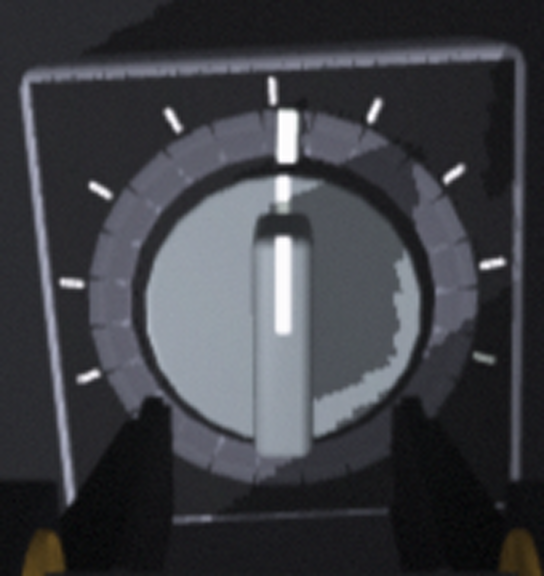

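The pointer end is at (283,180) and the mark's inner end at (286,163), so they agree to about 1°. Measuring the remainder exactly.

```bash
python3 - <<'E'
from h import *
w=dict(np.load("w10.npz")); P=lambda x,y:(240+(x+.5)/3.2-.5,110+(y+.5)/3.2-.5)
g=cv2.cvtColor(w["color"],cv2.COLOR_RGB2GRAY).astype(float)
rim=np.array([onz(w,*P(*q),67)[:2] for q in[(147,305),(421,305),(180,225),(388,225),(225,188),(345,188),(190,400),(376,402)]])
A=np.c_[2*rim,np.ones(len(rim))]; b=(rim**2).sum(1); x=np.linalg.lstsq(A,b,rcond=None)[0]; print(x[:2],np.sqrt(x[2]+x[:2]@x[:2]))
def row(cy,z):
    v=int(round(P(0,cy)[1])); u=np.arange(321,337); k=np.clip(g[v,321:337]-180,0,None); return onz(w,(k*u).sum()/k.sum(),v,z)[:2]
for c0 in(x[:2],np.array([456.,-336.5])):
    a=lambda X: np.degrees(np.arctan2(*(X-c0)[::-1])).round(2)
    print("ptr",[a(row(y,67)) for y in(183,190,197)],"mark",[a(row(y,68)) for y in(118,128,138,148,158)])
print("bar stripe", [row(y,99).round(2) for y in(245,280,320)])
E
```

```text
[ 457.16997323 -337.23895438] 35.028263968387044
ptr [np.float64(-14.85), np.float64(-14.84), np.float64(-14.56)] mark [np.float64(-16.37), np.float64(-16.36), np.float64(-16.24), np.float64(-16.24), np.float64(-16.18)]
ptr [np.float64(-15.54), np.float64(-15.56), np.float64(-15.34)] mark [np.float64(-16.8), np.float64(-16.82), np.float64(-16.72), np.float64(-16.74), np.float64(-16.71)]
bar stripe [array([ 481.02, -343.44]), array([ 473.23, -341.28]), array([ 463.83, -338.66])]
```

Emit:
carry_out(
  motion=[
    [0,0,10,0,0.6],
    [0,0,25,0,0.6],
    [0,0,30,0,0.6],
    [0,0,14,0,0.6],
    [0,0,6,0,0.6],
    [0,0,0,0,0.6],
    [0,0,0,0,1],
    [0,0,0,0,1],
    [0,0,0,0,1],
    [0,0,0,0,1],
    [0,0,0,0,1],
    [0,0,0,0,1],
  ],
)

```text
t: 62.95
eef_pos: [456.2, -336.7, 81.7]
tcp_rot: [3.141, -0.001, -0.27]
ft_force: [-1.1, -0.6, 7.2]
opening: 0.143
grip_force: 30.0
```

Emit:
carry_out(
  motion=[
    [0,0,0,0,1],
    [0,0,0,1.3,1],
    [0,0,0,0,1],
    [0,0,0,0,1],
    [0,0,0,0,1],
  ],
)

```text
t: 63.45
eef_pos: [456.2, -336.7, 81.7]
tcp_rot: [3.141, -0.001, -0.293]
ft_force: [-1.3, -0.6, 6.7]
opening: 0.146
grip_force: 30.0
```

Emit:
carry_out(
  motion=[
    [0,0,0,0,0.6],
    [0,0,0,0,0.6],
    [0,0,0,0,0.6],
    [0,0,-10,0,0.6],
    [0,0,-25,0,0.6],
    [0,0,-30,0,0.6],
    [0,0,-20,0,0.6],
    [0,0,0,0,0.6],
    [0,0,0,0,0.6],
  ],
)

```text
t: 64.35
eef_pos: [456.0, -336.4, 166.5]
tcp_rot: [3.141, -0.001, -0.292]
ft_force: [0.6, -0.7, -0.7]
opening: 0.403
grip_force: 0.0
```

```bash
python3 - <<'E'
from h import *
s=env.state(); w=wcam(env.read_camera("wrist"),s); print(s["eef_pos"],np.degrees(s["tcp_rot"][2]))
P=lambda x,y:(240+(x+.5)/3.2-.5,110+(y+.5)/3.2-.5)
g=cv2.cvtColor(w["color"],cv2.COLOR_RGB2GRAY).astype(float)
def row(cy,z):
    v=int(round(P(0,cy)[1])); u=np.arange(321,337); k=np.clip(g[v,321:337]-180,0,None); return onz(w,(k*u).sum()/k.sum(),v,z)[:2]
for c0 in(np.array([457.2,-337.2]),np.array([456.,-336.5])):
    a=lambda X: np.degrees(np.arctan2(*(X-c0)[::-1])).round(2)
    print("ptr",[a(row(y,67)) for y in(183,190,197)],"mark",[a(row(y,68)) for y in(118,128,138,148,158)])
c=env.read_camera("top"); sc=env.read_camera("scene")
o=np.zeros((600,800,3),np.uint8); o[:360,:350]=cv2.resize(c["color"][130:250,300:417],(350,360),interpolation=cv2.INTER_CUBIC)
o[:360,360:800]=cv2.resize(w["color"][110:290,220:440],(440,360)); o[365:,:376]=cv2.resize(sc["color"],(376,235)); o[365:,390:766]=cv2.resize(c["color"],(376,235))
cv2.imwrite("pics/end.png",o[:,:,::-1])
E
```

```text
[ 456.04744472 -336.35694094  166.53228156] -16.754528407656696
ptr [np.float64(-16.25), np.float64(-16.24), np.float64(-15.62)] mark [np.float64(-16.26), np.float64(-16.23), np.float64(-16.19), np.float64(-16.14), np.float64(-16.39)]
ptr [np.float64(-16.81), np.float64(-16.83), np.float64(-16.27)] mark [np.float64(-16.64), np.float64(-16.63), np.float64(-16.61), np.float64(-16.59), np.float64(-16.86)]
```

View pics/end.png

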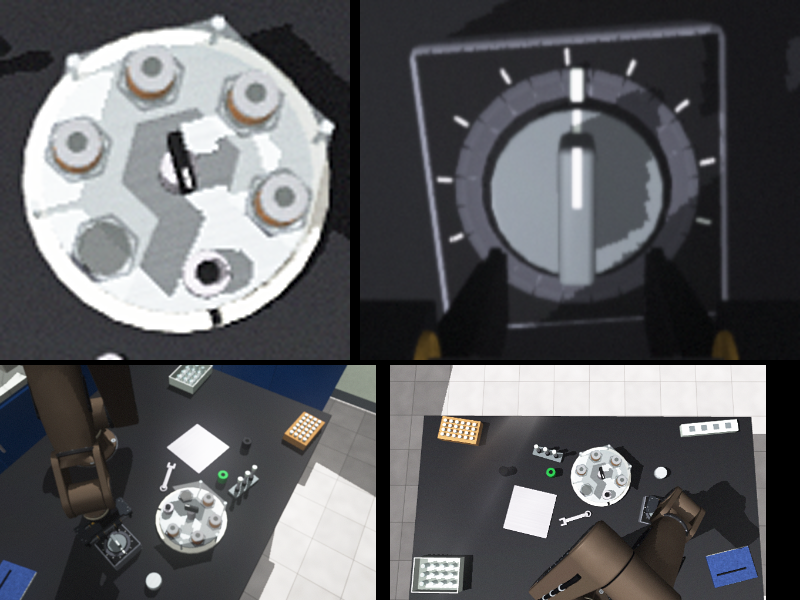

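The sheet is empty. The four jars are upright under the hood at (152,66), (252,98), (78,147) and (283,197), and the reference cell is in the bay. The dial pointer lines up with the white mark at (577,100), and the wrench, tin and rack have not moved. Handing in.

```bash
python3 -c "
from h import *
print(env.job_done())"
```

```text
the job is handed in; nothing more can be done
None
```

All four jars are seated upright under the hood with the turntable resting in a click position, the dial was then set to the white mark (within about 0.3° as measured), the wrench, tin and rack were left untouched, and the job was handed in at about 64 s.

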